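# Hold the tilting jar tray level by its springy tiller

### The arm

A 6-joint arm with a two-finger parallel gripper is mounted at the origin on the work surface. World frame = base frame: x ahead of the robot, y to its left, z up, the work surface at z = 0. Lengths are in mm, angles in degrees, forces in N, time in s.
With the tool pointing down it reaches from about 425 to 925 mm from the base axis. Payload 12.5 kg.
Tool frame: the origin (TCP) lies on the centre line of the jaws, within the pads' length; the fingertips stand 22 mm ahead of it and the grasp point (between the pads) lies 3 mm ahead of it; z points along the fingers, y is the line along which they close (so a half turn about z gives the same grasp; the last joint's range is limited). The gripper opens to 85 mm and grips with 20 to 120 N. Pads are 22 mm wide; open, the fingers measure 114 mm over their backs; the gripper's body (76 mm by 85 mm) begins 54 mm behind the grasp point. The pads swing forward as they close: fully open they stand 13 mm farther back than shut.
Start: joints at [68.319, 28.126, 89.318, -0, 62.55, -6.05], TCP at [168.374, 601.907, 253.327] pointing down, gripper open.
Joint ranges: [-177.58, 177.58], [-47.91, 125.51], [2.72, 160], [-65.01, 245.01], [3.68, 167.84], [-153.87, 153.87]. Speed limits (degrees/s): [127.2, 127.2, 159.86, 180, 180, 180].

### API

Orientations are given as [roll, pitch, yaw] about the fixed x, y, z axes, in that order (R = Rz(yaw) Ry(pitch) Rx(roll)).
In Python, from workcell import arm gives the robot as it stands.
- The arm moves only by the shell command python3 -m inch 'ROWS' [FORCE]. ROWS is a JSON object of lists of equal length, an entry for each row: "jaw": the finger opening in m, from 0 to 0.0854; "linear": the shift along the tool's x, y, z in m, a list of three; "roll": the turn about the tool's z in degrees. A call has 1 to 20 rows; each row shifts and turns the commanded pose from where the row before left it, along the tool's axes as they then stand; what a row does not reach is not made up. A row lasts 1/8 s, in which the tool goes at most 62.5 mm and 10.7 degrees, less where a joint would pass 70% of its speed; a pose out of reach is approached as far as the arm can. A call with a gripper value outside its range is refused whole. The fingers move at their own pace and stop on an object; FORCE is the grip in N (left out, the last holds). Time passes only in rows, so rows that do not move let the fingers close. It gives the time, the measured TCP pose, the force, the opening and the grip force at its end, in the units of the state.
- arm.state(): the state, without advancing time (a new reading comes with each control period).
- arm.camera(name): name is "scene" or "top"; returns the picture (400x640x3 uint8, red, green, blue); there is no depth.
- arm.camera_info(name): a dict with "fovy" (degrees; the focal length in pixels is half the picture's height over the tangent of half this angle, whatever the lens; pixels are square), "cx", "cy" (the principal point, pixels), "pose" (4x4, takes a point from camera to world coordinates). Camera axes: x right, y down, z forward; pixel columns grow to the right and rows downward; lengths in mm; the calibration is good to about 2 mm. A picture is of the moment at which its call begins. camera_info takes no time and is no camera call.
- arm.hand_in(): hands the job in; it is judged then, once.
The state is a dict: "clock": time; "joint_positions": joint angles; "qd": joint speeds; "joint_efforts": joint torques, N m; "tool_pos": TCP position; "eef_rot": TCP orientation; "wrist_force": force on the tool from outside, world axes, zero at the start; "ft_torque": the same for the moment, N m; "finger_gap": finger opening in mm; "finger_force": force on a finger pad.
Only numpy, scipy, OpenCV 4.12 (cv2) and the standard library are available. Lean on these libraries where they do the work, as an engineer would, in place of code of your own. Each camera call takes 0.05 s, during which the arm holds its last target. There are 200 camera calls.

### The job

Using only the ball knob of the springy tiller, bring the tilting jar tray up from its rest, keep it level with its pointer at the centre mark for six seconds while the stock photo is taken, then lay it gently back on the same rest and let go of the knob. The tray is top-heavy and always wants to tip: do not let it drop, swing fast or tip over to the far rest, do not touch the tray or jars, and leave the mug, bottle and sugar jar alone.

Things in the scene. Friction and masses are not known exactly. Their poses are not given: they have to be found in the camera images.
- stand: fixed steel stand of the tray, 240 x 160 mm foot with a 50 mm wide, 470 mm long bar across it; origin under its centre on the counter, x along the tray's pivot axis, y along the long tray, z up; yaw varies
- pivot (a point): point on the pivot axis at the stand's middle, 120 mm above the counter
- rocker (a joint): tilt of the tray (rad): 0 level, pointer (on the stand's +x side) at the long centre mark, marks 0.125 rad apart; -0.25 lying on its rest, the stand's -y end down (the start); +0.25 the far rest, +y end down. Pivot nearly frictionless (damping 0.01 N m s/rad). With the knob held still the tray is unstable, time constant about 0.7 to 1.0 s
- tiller (a joint): tiller angle relative to the tray (rad), 0 square to the tray, + leaning to the stand's +y, stops at -1 and +1. A 0.52 N m/rad spring pulls it to 0, so the tray is driven by 0.52 x tiller N m towards + rocker; rocker + tiller is the lean from vertical. Lifting off the rest takes about 0.25 to 0.8 rad, holding level about -0.05 to 0.5
- knob (a point): centre of the black ball knob (36 mm diameter) on top of the 8 mm tiller rod, 200 mm from the pivot axis; moves on an arc of 200 mm about the pivot, in the stand's y-z plane through the pivot
- deck: aluminium tray 180 x 480 mm, 1.12 kg, with 92 mm high jars 190 mm from its middle: 0.70 kg at +y, 0.76 kg at -y, each up to 5 percent off. Origin at its middle on its top and on the pivot axis, x along the axis, y along the tray. Inertia about the pivot 0.078 kg m2; gravity tips it from level by 0.63 N m/rad, plus about 0.11 (-0.03 to 0.25) N m towards the -y rest
- mug: white mug, 80 mm wide, 95 mm high, origin under its centre
- bottle: green bottle, 66 mm wide, 200 mm high, origin under its centre
- sugar: glass sugar jar, 90 mm wide, 100 mm high, origin under its centre

How it is judged:
By the outcome, as a careful person would: the job done as asked, in the order asked, and still so for the second after the job is handed in, with the robot touching nothing.
It also fails if it takes over 72 s, if anything falls off the work surface, if the arm or the gripper's body presses on something with over 40 N, if the wrist force passes 120 N, or if a joint passes its speed limit or range.

## Working session

There is one attempt and no reset: what is moved stays moved. The work goes in short steps, Python scripts to look and compute and a shell command to move; the robot and the scene stay as the last step left them, time stands still between calls to the robot, and variables do not carry over. Pictures are saved under pics/ and viewed, at most 10 in all, crops included, and the job is handed in when it is done.

```bash
mkdir -p pics; ls; python3 - <<'E'
from workcell import arm
import cv2
s=arm.state();print(s)
for n in("scene","top"):
    i=arm.camera_info(n);print(n,i)
    cv2.imwrite(f"pics/{n}0.png",arm.camera(n)[:,:,::-1])
E
```

```text
pics
{'clock': 0.0, 'joint_positions': array([ 6.83185968e+01,  2.81636011e+01,  8.93492302e+01,  2.25643426e-03,
        6.25497897e+01, -6.05008169e+00]), 'qd': array([ 0.03850296,  0.02695225,  0.03888128, -0.1170083 , -0.06648429,
       -0.05799572]), 'joint_efforts': array([ 3.32532738e-05, -6.18438363e+01, -2.61605895e+01, -1.13120093e-04,
        3.95569165e-03, -2.74421552e-06]), 'tool_pos': array([168.29774103, 601.71108899, 252.73903203]), 'eef_rot': array([-1.79937939e+02, -8.59021692e-03,  1.64367633e+02]), 'wrist_force': array([-0.8874884 , -0.02189074,  0.1142321 ]), 'ft_torque': array([ 0.0189531 ,  0.00123751, -0.00897427]), 'finger_force': 0.0, 'finger_gap': 85.5564486346232}
scene {'fovy': 47.46123379192128, 'cx': 311.64970062307214, 'cy': 202.88196534235055, 'pose': array([[-6.32319841e-01,  5.96776828e-01, -4.93992952e-01,
         1.17320969e+03],
       [ 7.74701035e-01,  4.89681124e-01, -4.00063374e-01,
         5.34463116e+02],
       [ 3.15047193e-03, -6.35664860e-01, -7.71958717e-01,
         1.25626377e+03],
       [ 0.00000000e+00,  0.00000000e+00,  0.00000000e+00,
         1.00000000e+00]])}
top {'fovy': 48.57116631620728, 'cx': 318.7971996042831, 'cy': 193.33211534580573, 'pose': array([[-2.78960230e-02, -9.80599605e-01,  1.94026357e-01,
         2.03739253e+02],
       [-9.99493228e-01,  3.03395664e-02,  9.63312824e-03,
        -3.48679027e+00],
       [-1.53329173e-02, -1.93659304e-01, -9.80949018e-01,
         1.78990632e+03],
       [ 0.00000000e+00,  0.00000000e+00,  0.00000000e+00,
         1.00000000e+00]])}
```

View pics/scene0.png

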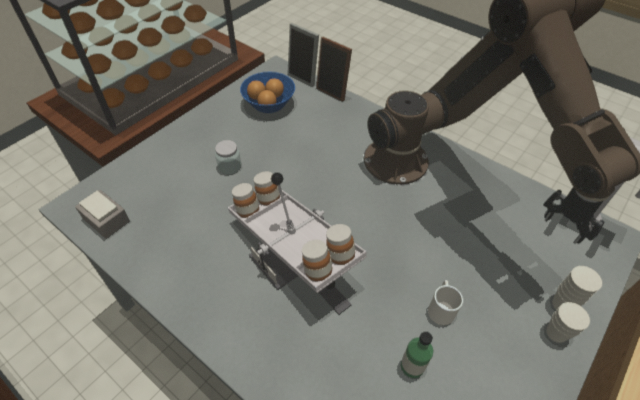

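View pics/top0.png

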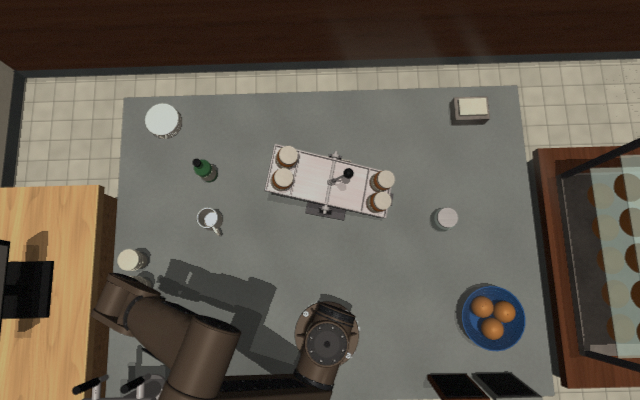

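The tray is about at (295,235) in scene and (330,180) in top, with the knob at (277,179) and (348,173). I'll enlarge both.

```bash
python3 - <<'E'
import cv2
a=cv2.imread("pics/scene0.png")[165:315,215:375]; b=cv2.imread("pics/top0.png")[135:230,255:405]
cv2.imwrite("pics/sc1.png",cv2.resize(a,None,fx=4,fy=4,interpolation=3)[:600]); cv2.imwrite("pics/tc1.png",cv2.resize(b,None,fx=5,fy=5,interpolation=3))
E
```

```text
(no output)
```

View pics/sc1.png

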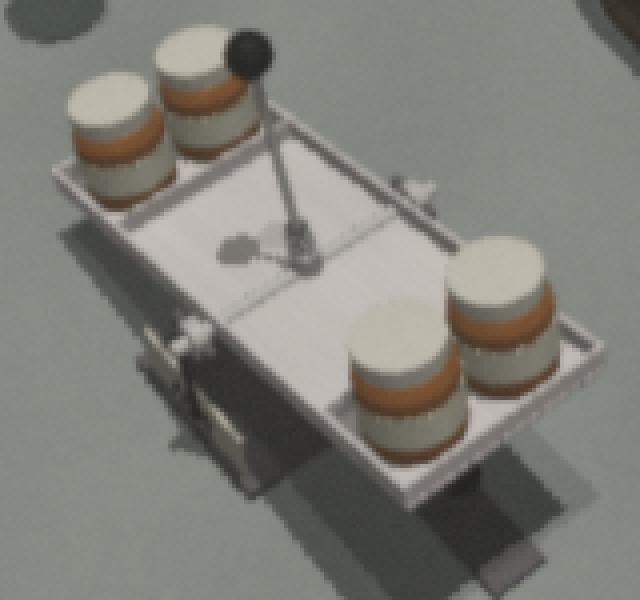

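View pics/tc1.png

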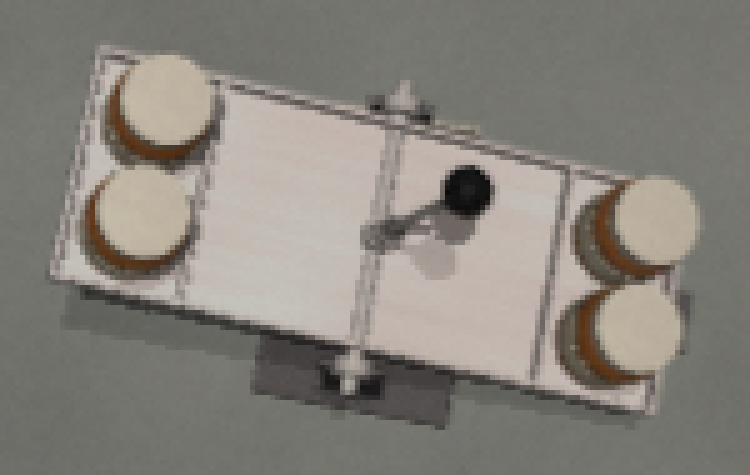

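Top view: the knob is at (348.4,173.2), with tray corners at (275,144.6), (265.4,190.6) and (385.6,217). Scene view: the knob is at (277.3,178.3), with corners at (229.3,207.5), (316.3,291) and (365.8,251.3). The pointer plates are on the side away from the robot, so stand +x ≈ world +x, and the lowered (-y) end is to the robot's right. Next I fit the pose.

```bash
cat > geo.py <<'E'
import numpy as np
from workcell import arm
from scipy.spatial.transform import Rotation as Ro
C={n:arm.camera_info(n) for n in("scene","top")}
def proj(n,P):
    c=C[n];T=np.linalg.inv(c["pose"]);p=np.atleast_2d(P)@T[:3,:3].T+T[:3,3]
    f=200/np.tan(np.radians(c["fovy"]/2));return np.c_[c["cx"]+f*p[:,0]/p[:,2],c["cy"]+f*p[:,1]/p[:,2]]
def stand(x,y,yaw,P): return np.atleast_2d(P)@Ro.from_euler('z',yaw).as_matrix().T+[x,y,0]
def deck(x,y,yaw,th,P): # tilt: + lowers +y end
    return stand(x,y,yaw,np.atleast_2d(P)@Ro.from_euler('x',-th).as_matrix().T+[0,0,120])
E
python3 - <<'E'
from geo import *
from scipy.optimize import least_squares
def model(v):
    x,y,yaw,th,lean,h=v
    k=deck(x,y,yaw,lean,[0,0,200])
    ct=deck(x,y,yaw,th,[[90,240,h],[-90,240,h],[-90,-240,h]]);cs=deck(x,y,yaw,th,[[90,-240,h],[90,240,h],[-90,240,h]])
    return np.r_[proj("top",k),proj("top",ct),proj("scene",k),proj("scene",cs)]
obs=np.array([[348.4,173.2],[275,144.6],[265.4,190.6],[385.6,217],[277.25,178.25],[229.25,207.5],[316.25,291],[365.75,251.25]])
r=least_squares(lambda v:(model(v)-obs).ravel(),[600,0,-.18,-.25,-.25,5],x_scale=[10,10,.1,.1,.1,3])
print(r.x,np.degrees(r.x[2]));print(model(r.x)-obs)
x,y,yaw,th,l,h=r.x
print("knob",deck(x,y,yaw,-.25,[0,0,200]))
s=arm.state();print(s["tool_pos"],s["eef_rot"])
# rough objects on counter: scene/top ray at z
def ray(n,u,v,z):
    c=C[n];f=200/np.tan(np.radians(c["fovy"]/2));d=c["pose"][:3,:3]@[(u-c["cx"])/f,(v-c["cy"])/f,1];o=c["pose"][:3,3];return o+d*(z-o[2])/d[2]
print(ray("top",208,218,95),ray("top",199,162,200),ray("top",446,216,100))
E
```

```text
[ 5.74289537e+02 -3.08678327e+01 -2.12899985e-01 -2.40424119e-01
 -3.04266805e-01  1.28871039e+01] -12.198270605662346
[[-0.84146765  0.55485789]
 [-0.78510469  0.43068445]
 [-1.07428894  0.48577871]
 [-0.2725808   1.16104853]
 [-0.95719452 -0.03970222]
 [-1.87713107  0.41888861]
 [-0.61363983 -2.10656279]
 [ 0.17587013  1.77083777]]
knob [[563.83447835 -79.23146073 313.78248434]]
[168.30161581 601.73424031 252.79921675] [-1.79945769e+02 -6.95706811e-03  1.64367364e+02]
[454.95988533 444.58166561  95.        ] [650.90982958 454.81124045 200.        ] [ 434.44629495 -471.52879926  100.        ]
```

```bash
cat >> geo.py <<'E'
import cv2
def knobpx(n,img,box): # dark blob centroid; box r0,r1,c0,c1
    r0,r1,c0,c1=box;g=img[r0:r1,c0:c1].max(2).astype(float)
    m=(g<60).astype(np.uint8);k,lab,st,ce=cv2.connectedComponentsWithStats(m);i=1+np.argmax(st[1:,4])
    return ce[i]+[c0,r0],st[i]
E
python3 - <<'E'
from geo import *
from scipy.optimize import least_squares
im={n:cv2.imread(f"pics/{n}0.png")[:,:,::-1] for n in C}
ks,a=knobpx("scene",im["scene"],(168,192,266,290));kt,b=knobpx("top",im["top"],(163,186,338,360));print(ks,a,kt,b)
r=least_squares(lambda P:np.r_[proj("scene",P)-ks,proj("top",P)-kt].ravel(),[564,-79,314]);K=r.x;print("tri",K,r.fun)
ct=np.array([[275,144.6],[265.4,190.6],[385.6,217]]);cs=np.array([[229.25,207.5],[316.25,291],[365.75,251.25]])
ax=np.array([[335.6,153.4],[325,210]]);
def res(v):
    x,y,yaw,lean,h,x1,x2,ha=v
    k=deck(x,y,yaw,lean,[0,0,200])
    return np.r_[2*(proj("top",k)-kt),2*(proj("scene",k)-ks),proj("top",deck(x,y,yaw,-.25,[[90,240,h],[-90,240,h],[-90,-240,h]]))-ct,
     proj("scene",deck(x,y,yaw,-.25,[[90,-240,h],[90,240,h],[-90,240,h]]))-cs,proj("top",stand(x,y,yaw,[[x1,0,120],[x2,0,120]]))-ax].ravel()
r=least_squares(res,[574,-30,-.21,-.28,5,100,-100,120],x_scale=[10,10,.1,.1,3,10,10,1],loss='soft_l1');print(r.x.round(3),np.degrees(r.x[2]));print(r.fun.reshape(-1,2).round(2))
print(deck(*r.x[:3],r.x[3],[0,0,200]))
E
```

```text
[276.81443299 178.48453608] [ 6  5 11 12 97] [347.89041096 173.06849315] [ 5  5 10 11 73]
tri [562.49804209 -88.71645688 311.33136416] [-0.54967588 -0.10366181 -0.54414818  0.41051935]
[ 5.74734e+02 -3.13130e+01 -2.11000e-01 -2.98000e-01  1.45720e+01
  1.19110e+02 -1.08493e+02  1.20000e+02] -12.06281318359921
[[-1.12  0.85]
 [-1.06 -0.14]
 [-0.58  0.18]
 [-0.78  0.36]
 [-0.11  0.94]
 [-2.15  0.68]
 [-0.89 -3.15]
 [-0.09  0.62]
 [-0.25 -0.04]
 [-0.07 -0.01]]
[[562.47756532 -88.66491742 311.20823796]]
```

```bash
python3 -m inch '{"jaw":[0.085,0.085,0.085,0.085,0.085,0.085,0.085,0.085,0.085],"linear":[[0,0,-0.02],[0,0,-0.02],[0,0,-0.02],[0,0,-0.02],[0,0,-0.02],[0,0,-0.02],[0,0,-0.02],[0,0,-0.02],[0,0,-0.02]],"roll":[9.6,9.6,9.6,9.6,9.6,9.6,9.6,9.6,9.6]}' 20
python3 -m inch '{"jaw":[0.085,0.085,0.085,0.085,0.085,0.085,0.085,0.085,0.085,0.085,0.085,0.085,0.085,0.085,0.085,0.085,0.085,0.085],"linear":[[-0.023,0.045,0],[-0.023,0.045,0],[-0.023,0.045,0],[-0.023,0.045,0],[-0.023,0.045,0],[-0.023,0.045,0],[-0.023,0.045,0],[-0.023,0.045,0],[-0.046,0.019,0],[-0.046,0.019,0],[-0.046,0.019,0],[-0.046,0.019,0],[-0.046,0.019,0],[-0.046,0.019,0],[-0.046,0.019,0],[-0.046,0.019,0],[-0.046,0.019,0],[0,0,0]],"roll":[0,0,0,0,0,0,0,0,0,0,0,0,0,0,0,0,0,0]}'
python3 -c "
from workcell import arm;import cv2
cv2.imwrite('pics/scene2.png',arm.camera('scene')[:,:,::-1])"
```

```text
clock: 1.23
tool_pos: [168.3, 601.8, 433.6]
eef_rot: [-180.0, 0.0, 77.7]
wrist_force: [0.2, -0.2, -0.6]
finger_gap: 85.0
finger_force: 0.0
clock: 3.48
tool_pos: [563.3, -96.5, 432.3]
eef_rot: [-179.9, 0.0, 77.8]
wrist_force: [-0.8, 0.1, -0.5]
finger_gap: 85.2
finger_force: 0.0
```

View pics/scene2.png

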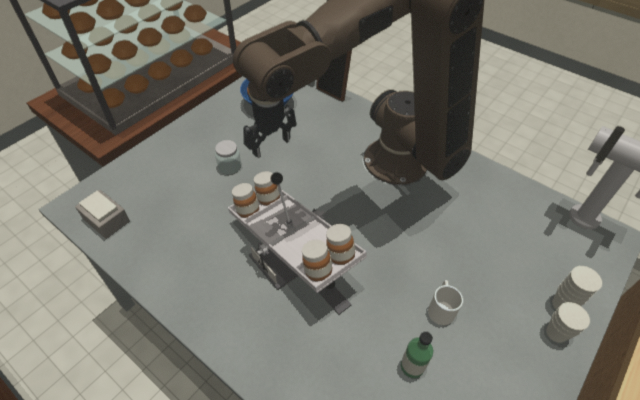

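The jaws (about (270,140)) are above the knob at (277,179), and the tray is in clear view. Descending.

```bash
python3 -m inch '{"jaw":[0.085,0.085,0.085,0.085,0.085,0.085,0.085,0.085,0.085,0.085],"linear":[[0.0075,-0.0024,0],[0,0,0.0147],[0,0,0.0147],[0,0,0.0147],[0,0,0.0147],[0,0,0.0147],[0,0,0.0147],[0,0,0.0147],[0,0,0.0147],[0,0,0]],"roll":[0,0,0,0,0,0,0,0,0,0]}'
python3 -c "
from workcell import arm;import cv2
a=arm.camera('scene')[100:310,200:400,::-1];b=arm.camera('top')[110:250,240:420,::-1]
import numpy as np
a=cv2.resize(a,None,fx=2.8,fy=2.8,interpolation=3)[:588,:];b=cv2.resize(b,(240,187),interpolation=3)
o=np.zeros((588,800,3),'u1');o[:,:560]=a;o[:187,560:]=b;cv2.imwrite('pics/g3.png',o)"
```

```text
clock: 4.78
tool_pos: [562.0, -85.7, 314.5]
eef_rot: [-179.9, -0.0, 78.0]
wrist_force: [-0.7, -0.9, 0.1]
finger_gap: 85.1
finger_force: 0.0
```

View pics/g3.png

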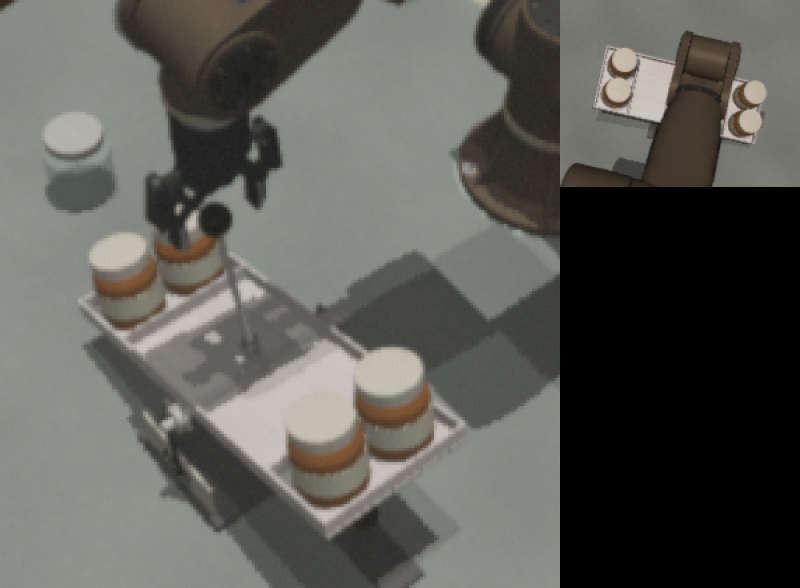

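The knob at crop (215,218) sits midway between the fingertips at (175,235) and (258,200). I'll close the jaws, and write the tracker/estimator/planner.

```bash
cat > ctl.py <<'E'
# usage: ctl.py ramp dL n | ctl.py mpc goal v n | ctl.py look
import sys,json,os
from geo import *
from scipy.linalg import expm
from scipy.optimize import lsq_linear
S=(574.7,-31.3,-0.211);L0=-0.298
ref=cv2.imread("pics/scene0.png",0).astype(np.float32)
caps=np.array([[243.75,190.75],[315.5,248.75],[339.25,232.5]])
c=C["scene"];f=200/np.tan(np.radians(c["fovy"]/2))
def back(u,v,z): # deck-frame point at height z above deck with tray on its rest
    A=lambda P:np.linalg.inv(Ro.from_euler('z',S[2]).as_matrix()@Ro.from_euler('x',.25).as_matrix())@(P-[S[0],S[1],120])
    o=c["pose"][:3,3];d=c["pose"][:3,:3]@[(u-c["cx"])/f,(v-c["cy"])/f,1];a,b=A(o),A(o+d);return a+(b-a)*(z-a[2])/(b-a)[2]
P3=np.array([back(u,v,92) for u,v in caps])
TH=np.linspace(-.35,.35,1401);CUR=np.array([proj("scene",deck(*S,t,P3)) for t in TH])
CUR+=caps-CUR[np.argmin(abs(TH+.25))]
def theta(img,guess):
    g=cv2.cvtColor(img,cv2.COLOR_RGB2GRAY).astype(np.float32);px=[];cc=[]
    G=CUR[np.argmin(abs(TH-guess))]
    for k,(u,v) in enumerate(caps):
        x,y=int(u)-16,int(v)-14;t=ref[y:y+34,x:x+33]
        W=np.float32([[1,0,x+G[k][0]-u],[0,1,y+G[k][1]-v]])
        try:
            q,W=cv2.findTransformECC(t,g,W,cv2.MOTION_AFFINE,(3,80,1e-4),None,5)
            px.append(W@[u-x,v-y,1])
        except cv2.error: q=0;px.append(np.array([0,0]))
        cc.append(q)
    px=np.array(px);cc=np.array(cc);ok=cc>.85
    each=[TH[np.argmin(((CUR[:,k]-px[k])**2).sum(1))] for k in range(3)]
    th=TH[np.argmin((((CUR-px)**2).sum(2)*ok).sum(1))]
    return th,np.round(each,3),cc.round(2)
A=np.array([[0,1,0],[.11/.078,-.01/.078,-1/.078],[0,0,0]]);B=np.array([0,.52/.078,0])
def disc(dt):
    M=np.zeros((4,4));M[:3,:3]=A;M[:3,3]=B;E=expm(M*dt);return E[:3,:3],E[:3,3]
R8=disc(.125);RC=disc(.05);sd=.004
st=json.load(open("st.json")) if os.path.exists("st.json") else dict(L=L0,plan=[],x=None,P=None,ref=-.25,guess=-.25)
x=np.array(st["x"]) if st["x"] else None;P=np.array(st["P"]) if st["P"] else None
def pred(m,u):
    global x,P
    if x is not None:x=m[0]@x+m[1]*u;P=m[0]@P@m[0].T+np.diag([1e-7,4e-5,1e-6])
def upd(z):
    global x,P
    if x is not None:
        K=P[:,0]/(P[0,0]+sd**2);x=x+K*(z-x[0]);P=P-np.outer(K,P[0])
L=st["L"]
for l in st["plan"]: pred(R8,(L+l)/2);L=l
g=x[0] if x is not None else st["guess"]
for i in range(2):
    img=arm.camera("scene");z,e,cc=theta(img,g);upd(z);pred(RC,L);g=z;print("theta",round(z,4),e,cc)
if len(sys.argv)>1 and sys.argv[-1]=="pic": sys.argv.pop();cv2.imwrite("pics/last.png",img[:,:,::-1])
s=arm.state();p=s["tool_pos"];u=np.r_[np.cos(S[2]+np.pi/2),np.sin(S[2]+np.pi/2)]
Lm=np.arcsin((p[:2]-S[:2])@u/200)
print("t",round(s["clock"],2),"Lcmd %.3f Lmeas %.3f z-arc %.1f"%(L,Lm,p[2]-123-200*np.cos(Lm)),"F",s["wrist_force"].round(1),"grip",round(s["finger_force"],1))
m=sys.argv[1];plan=[]
if m=="ramp":
    d,n=float(sys.argv[2]),int(sys.argv[3]);plan=[L+d*(i+1)/n for i in range(n)]
    if sys.argv[-1]=="off":x=None
if m=="mpc":
    goal,v,n=map(float,sys.argv[2:5]);n=int(n)
    if x is None:
        x=np.array([z,0.03,.52*L-.0275-.01]);P=np.diag([1e-5,.05**2,.03**2]);st["ref"]=z
    N=24;r=[st["ref"]]
    for i in range(N):r.append(r[-1]+np.clip(goal-r[-1],-v*.125,v*.125))
    r=np.array(r);rd=np.diff(r)/.125
    def sim(d):
        X=x.copy();l=L;o=[]
        for i in range(N):
            X=R8[0]@X+R8[1]*(l+d[i]/2);l+=d[i];o+=[(X[0]-r[i+1])*(4 if i==N-1 else 1),.35*(X[1]-rd[i]),.12*d[i]]
            if i%max(n,1)==n-1: X=RC[0]@RC[0]@X+(RC[0]@RC[1]+RC[1])*l
        return np.array(o)
    b=sim(np.zeros(N));J=np.array([sim(q)-b for q in np.eye(N)]).T
    d=lsq_linear(J,-b,(-.035,.035)).x;plan=list(L+np.cumsum(d[:n]));st["ref"]=r[n]
    print("est th %.4f w %.4f b %.4f | Leq %.3f ref->%.3f"%(*x,x[2]/.52,r[n]))
pos=lambda l:np.round([.2*np.sin(l),-.2*np.cos(l)],4)
q=[pos(l) for l in [L]+plan]
plan=[float(np.arcsin(a[0]/.2)) for a in q[1:]]
if plan:print("linear",json.dumps([[round(float(b[0]-a[0]),4),0,round(float(b[1]-a[1]),4)] for a,b in zip(q,q[1:])]).replace(" ",""),"endL %.3f"%plan[-1])
json.dump(dict(L=float(L),plan=plan,x=None if x is None else list(x),P=None if x is None else P.tolist(),ref=float(st["ref"]),guess=float(z)),open("st.json","w"))
E
python3 -m inch '{"jaw":[0.03,0.03,0.03,0.03,0.03,0.03,0.03,0.03,0.03,0.03],"linear":[[-0.0025,0,0],[0,0,0],[0,0,0],[0,0,0],[0,0,0],[0,0,0],[0,0,0],[0,0,0],[0,0,0],[0,0,0]],"roll":[0,0,0,0,0,0,0,0,0,0]}' 20
python3 ctl.py look; python3 -c "
import ctl" 2>/dev/null; python3 - <<'E'
exec(open('ctl.py').read().split("TH=")[0]);print(P3)
E
```

```text
clock: 6.12
tool_pos: [562.0, -88.4, 316.1]
eef_rot: [179.9, 0.0, 78.0]
wrist_force: [1.8, -1.9, 5.4]
finger_gap: 34.9
finger_force: 20.1
theta -0.2415 [-0.252 -0.247 -0.233] [1.   1.   0.89]
theta -0.2415 [-0.252 -0.247 -0.233] [1.   1.   0.89]
t 6.22 Lcmd -0.298 Lmeas -0.297 z-arc 1.8 F [ 1.3 -1.4  5.2] grip 20.1
theta -0.241 [-0.252 -0.247 -0.232] [1.   1.   0.89]
theta -0.2415 [-0.252 -0.247 -0.233] [1.   1.   0.89]
t 6.33 Lcmd -0.298 Lmeas -0.297 z-arc 1.8 F [ 2.  -1.9  4.7] grip 20.1
[[  39.99554129 -176.24674232   92.        ]
 [  39.82015657  195.51375475   92.        ]
 [ -43.45660304  194.55619612   92.        ]]
```

```bash
sed -i 's/ok=cc>.85/ok=1\/(1.02-cc)**2*(cc>.7)/' ctl.py; python3 ctl.py ramp 0.298 10
```

```text
theta -0.2475 [-0.252 -0.247 -0.233] [1.   1.   0.89]
theta -0.248 [-0.252 -0.247 -0.233] [1.   1.   0.89]
t 6.42 Lcmd -0.298 Lmeas -0.297 z-arc 1.8 F [ 1.9 -2.2  5.6] grip 20.1
linear [[0.0057,0,-0.0016],[0.0058,0,-0.0015],[0.0058,0,-0.0014],[0.0058,0,-0.0011],[0.0059,0,-0.001],[0.0059,0,-0.0008],[0.0059,0,-0.0006],[0.006,0,-0.0004],[0.0059,0,-0.0003],[0.006,0,-0.0001]] endL 0.000
```

```bash
python3 -m inch '{"jaw":[0.03,0.03,0.03,0.03,0.03,0.03,0.03,0.03,0.03,0.03],"linear":[[0.0057,0,-0.0016],[0.0058,0,-0.0015],[0.0058,0,-0.0014],[0.0058,0,-0.0011],[0.0059,0,-0.001],[0.0059,0,-0.0008],[0.0059,0,-0.0006],[0.006,0,-0.0004],[0.0059,0,-0.0003],[0.006,0,-0.0001]],"roll":[0,0,0,0,0,0,0,0,0,0]}' >/dev/null; python3 ctl.py ramp 0.06 3
```

```text
theta -0.2405 [-0.251 -0.221 -0.231] [1.   0.94 0.88]
theta -0.241 [-0.251 -0.22  -0.23 ] [1.   0.94 0.88]
t 7.78 Lcmd 0.000 Lmeas 0.005 z-arc 1.4 F [ 5.9 -2.1  3.2] grip 20.4
linear [[0.004,0,0.0],[0.004,0,0.0002],[0.004,0,0.0002]] endL 0.060
```

```bash
cat > tst.py <<'E'
import sys;sys.argv=["x"]
exec(open('ctl.py').read().split("A=np.array")[0])
img=arm.camera("scene");cv2.imwrite("pics/raw1.png",img[:,:,::-1])
names=["cap-y+x","cap+y+x","cap+y-x","cornL","cornN","cornR","body+y+x","body+y-x","body-y+x"]
pts=np.array([[243.75,190.75],[315.5,248.75],[339.25,232.5],[229.25,207.5],[316.25,291],[365.75,251.25],[317,268],[341,252],[246,206]])
g0=ref;g1=cv2.cvtColor(img,cv2.COLOR_RGB2GRAY).astype(np.float32)
def hp(g):
    m=cv2.GaussianBlur(g,(0,0),4);s=np.sqrt(cv2.GaussianBlur((g-m)**2,(0,0),6));return (g-m)/(s+4)
for nm,(a,b) in dict(raw=(g0,g1),hp=(hp(g0),hp(g1)),log=(np.log(g0+5),np.log(g1+5))).items():
  for k,(u,v) in enumerate(pts):
    for mo in (cv2.MOTION_TRANSLATION,cv2.MOTION_AFFINE):
      w=13;x0,y0=int(u)-w,int(v)-w;W=np.float32([[1,0,x0],[0,1,y0]])
      try:
        q,W=cv2.findTransformECC(a[y0:y0+2*w+1,x0:x0+2*w+1].copy(),b,W,mo,(3,80,1e-4),None,3);p=W@[u-x0,v-y0,1]-[u,v];print(nm,names[k],mo,round(q,3),p.round(2))
      except cv2.error:print(nm,names[k],"fail")
E
python3 tst.py
```

```text
raw cap-y+x 0 0.999 [-0.02 -0.02]
raw cap-y+x 2 0.999 [-0.01 -0.  ]
raw cap+y+x 0 0.844 [1.05 2.34]
raw cap+y+x 2 0.987 [2.83 1.33]
raw cap+y-x 0 0.845 [0.13 1.12]
raw cap+y-x 2 0.863 [-0.33  1.59]
raw cornL 0 0.998 [-0.02 -0.02]
raw cornL 2 0.998 [-0.07 -0.02]
raw cornN 0 0.998 [-0.05  0.03]
raw cornN 2 0.998 [-0.01 -0.06]
raw cornR fail
raw cornR fail
raw body+y+x 0 0.992 [ 0.03 -0.14]
raw body+y+x 2 0.993 [-0.08 -0.07]
raw body+y-x 0 0.989 [-0.03 -0.06]
raw body+y-x 2 0.991 [-0.02  0.02]
raw body-y+x 0 0.994 [ 0.02 -0.02]
raw body-y+x 2 0.997 [-0.03  0.07]
hp cap-y+x 0 0.997 [-0.01 -0.02]
hp cap-y+x 2 0.997 [-0.01 -0.01]
hp cap+y+x 0 0.78 [0.25 0.36]
hp cap+y+x 2 0.925 [1.66 1.28]
hp cap+y-x 0 0.928 [ 0.05 -0.02]
hp cap+y-x 2 0.936 [-0.07 -0.03]
hp cornL 0 0.995 [-0. -0.]
hp cornL 2 0.995 [-0.04 -0.02]
hp cornN 0 0.993 [-0.02  0.03]
hp cornN 2 0.994 [-0.03 -0.08]
hp cornR 0 0.745 [-0.03  0.05]
hp cornR 2 0.752 [-0.61  0.04]
hp body+y+x 0 0.988 [ 0.01 -0.11]
hp body+y+x 2 0.991 [-0.06 -0.03]
hp body+y-x 0 0.982 [-0.11 -0.04]
hp body+y-x 2 0.986 [-0.13  0.09]
hp body-y+x 0 0.988 [ 0.03 -0.01]
hp body-y+x 2 0.993 [-0.03  0.08]
log cap-y+x 0 0.999 [-0.02 -0.03]
log cap-y+x 2 0.999 [-0. -0.]
log cap+y+x 0 0.863 [0.92 2.32]
log cap+y+x 2 0.986 [2.8  1.26]
log cap+y-x 0 0.772 [0.11 1.74]
log cap+y-x 2 0.876 [-0.98  2.25]
log cornL 0 0.998 [-0.03 -0.04]
log cornL 2 0.998 [-0.08 -0.07]
log cornN 0 0.998 [-0.06  0.01]
log cornN 2 0.998 [ 0.   -0.04]
log cornR 0 0.28 [-204.66  -79.51]
log cornR fail
log body+y+x 0 0.992 [ 0.04 -0.12]
log body+y+x 2 0.993 [-0.05 -0.04]
log body+y-x 0 0.992 [ 0.01 -0.05]
log body+y-x 2 0.993 [0.02 0.03]
log body-y+x 0 0.994 [ 0.01 -0.03]
log body-y+x 2 0.997 [-0.03  0.08]
```

```bash
python3 -c "
import cv2,numpy as np
a=cv2.imread('pics/raw1.png')[130:310,210:380];cv2.imwrite('pics/r1.png',cv2.resize(a,None,fx=3.3,fy=3.3,interpolation=3))"
```

```text
(no output)
```

View pics/r1.png

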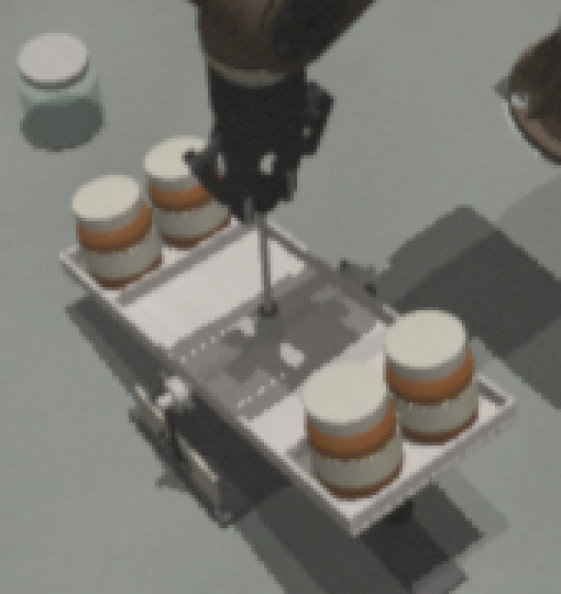

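The view shows the tiller upright, with the knob gripped at crop (250,205). A moving shadow was disturbing the +y caps, so I'm switching to shadow-robust features.

```bash
python3 - <<'E'
s=open('ctl.py').read()
a=s.index("ref=cv2");b=s.index("c=C[")
s=s[:a]+'''def hp(g):
    g=g.astype(np.float32);m=cv2.GaussianBlur(g,(0,0),4);d=np.sqrt(cv2.GaussianBlur((g-m)**2,(0,0),6));return (g-m)/(d+4)
ref=hp(cv2.imread("pics/scene0.png",0))
caps=np.array([[243.75,190.75],[246,206],[229.25,207.5],[316.25,291],[317,268],[341,252]]);Z=[92,45,12,12,45,45]
'''+s[b:]
s=s.replace("back(u,v,92) for u,v in caps","back(u,v,z) for (u,v),z in zip(caps,Z)")
a=s.index("def theta");b=s.index("A=np.array")
s=s[:a]+'''def theta(img,guess):
    g=hp(cv2.cvtColor(img,cv2.COLOR_RGB2GRAY));px=[];cc=[];G=CUR[np.argmin(abs(TH-guess))];w=13
    for k,(u,v) in enumerate(caps):
        x,y=int(u)-w,int(v)-w;t=ref[y:y+2*w+1,x:x+2*w+1].copy()
        W=np.float32([[1,0,x+G[k][0]-u],[0,1,y+G[k][1]-v]]);q=0;p=np.zeros(2)
        try: q,W=cv2.findTransformECC(t,g,W,cv2.MOTION_AFFINE,(3,80,1e-4),None,3);p=W@[u-x,v-y,1]
        except cv2.error: pass
        px.append(p);cc.append(q)
    px=np.array(px);cc=np.array(cc);ok=cc>.8
    each=[TH[np.argmin(((CUR[:,k]-px[k])**2).sum(1))] for k in range(len(caps))]
    D=np.hypot(*np.moveaxis(CUR-px,2,0));th=TH[np.argmin((np.minimum(np.sqrt(1+(D/.5)**2)-1,4)*ok).sum(1))]
    return th,np.round(each,3),cc.round(2)
'''+s[b:]
s=s.replace('print("theta"','cv2.imwrite("pics/raw.png",img[:,:,::-1]);print("theta"')
open('ctl.py','w').write(s)
E
python3 - <<'E'
s=open('ctl.py').read();i=s.index("A=np.array");exec(s[:i]);print(P3.round(0));im=cv2.imread("pics/raw1.png")[:,:,::-1].copy();print(theta(im,-.25))
E
# plan unexecuted (0.06/3) still stored; execute it now
python3 -m inch '{"jaw":[0.03,0.03,0.03],"linear":[[0.004,0,0],[0.004,0,0.0002],[0.004,0,0.0002]],"roll":[0,0,0]}' >/dev/null; python3 ctl.py ramp 0.05 3
```

```text
[[  40. -176.   92.]
 [  54. -162.   45.]
 [  82. -241.   12.]
 [  94.  248.   12.]
 [  58.  213.   45.]
 [ -25.  215.   45.]]
(np.float64(-0.25049999999999994), array([-0.249, -0.252, -0.249, -0.251, -0.251, -0.249]), array([1.  , 0.99, 0.99, 0.99, 0.99, 0.99]))
theta -0.2505 [-0.249 -0.252 -0.25  -0.251 -0.25  -0.249] [1.   0.99 1.   0.99 0.99 0.98]
theta -0.2505 [-0.249 -0.252 -0.249 -0.251 -0.25  -0.249] [1.   0.99 1.   0.99 0.99 0.98]
t 8.3 Lcmd 0.060 Lmeas 0.064 z-arc 1.4 F [ 6.1 -3.6  3. ] grip 20.5
linear [[0.0033,0,0.0002],[0.0033,0,0.0003],[0.0034,0,0.0003]] endL 0.110
```

```bash
python3 -m inch '{"jaw":[0.03,0.03,0.03],"linear":[[0.0033,0,0.0002],[0.0033,0,0.0003],[0.0034,0,0.0003]],"roll":[0,0,0]}' >/dev/null; python3 ctl.py ramp 0.04 3
```

```text
theta -0.2505 [-0.249 -0.252 -0.249 -0.251 -0.251 -0.249] [1.   0.99 0.99 0.99 0.99 0.98]
theta -0.2505 [-0.249 -0.252 -0.249 -0.251 -0.251 -0.249] [1.   0.99 1.   0.99 0.99 0.98]
t 8.78 Lcmd 0.110 Lmeas 0.114 z-arc 1.4 F [ 6.5 -2.5  3.1] grip 20.5
linear [[0.0026,0,0.0003],[0.0027,0,0.0004],[0.0026,0,0.0004]] endL 0.150
```

```bash
python3 -m inch '{"jaw":[0.03,0.03,0.03],"linear":[[0.0026,0,0.0003],[0.0027,0,0.0004],[0.0026,0,0.0004]],"roll":[0,0,0]}' >/dev/null; python3 ctl.py ramp 0.04 3
```

```text
theta -0.25 [-0.249 -0.252 -0.249 -0.25  -0.25  -0.249] [1.   0.99 1.   0.99 0.99 0.98]
theta -0.25 [-0.249 -0.252 -0.249 -0.251 -0.25  -0.249] [1.   0.99 1.   0.99 0.99 0.98]
t 9.25 Lcmd 0.150 Lmeas 0.153 z-arc 1.5 F [ 5.5 -1.5  2.4] grip 20.6
linear [[0.0026,0,0.0005],[0.0027,0,0.0004],[0.0026,0,0.0005]] endL 0.190
```

```bash
python3 -m inch '{"jaw":[0.03,0.03,0.03],"linear":[[0.0026,0,0.0005],[0.0027,0,0.0004],[0.0026,0,0.0005]],"roll":[0,0,0]}' >/dev/null; python3 ctl.py ramp 0.04 3
```

```text
theta -0.25 [-0.249 -0.252 -0.249 -0.251 -0.25  -0.249] [1.   0.99 0.99 0.99 0.99 0.98]
theta -0.2505 [-0.249 -0.252 -0.25  -0.251 -0.25  -0.249] [1.   0.99 0.99 0.99 0.99 0.98]
t 9.72 Lcmd 0.190 Lmeas 0.194 z-arc 1.5 F [ 6.1 -2.4  3.4] grip 20.7
linear [[0.0026,0,0.0005],[0.0026,0,0.0006],[0.0026,0,0.0006]] endL 0.230
```

```bash
python3 -m inch '{"jaw":[0.03,0.03,0.03],"linear":[[0.0026,0,0.0005],[0.0026,0,0.0006],[0.0026,0,0.0006]],"roll":[0,0,0]}' >/dev/null; python3 ctl.py ramp 0.03 3
```

```text
theta -0.25 [-0.249 -0.252 -0.249 -0.251 -0.25  -0.249] [1.   0.99 1.   0.99 0.99 0.98]
theta -0.25 [-0.249 -0.252 -0.249 -0.251 -0.25  -0.249] [1.   0.99 1.   0.99 0.99 0.98]
t 10.2 Lcmd 0.230 Lmeas 0.234 z-arc 1.6 F [ 6.3 -2.   4.4] grip 20.8
linear [[0.0019,0,0.0004],[0.002,0,0.0005],[0.0019,0,0.0005]] endL 0.260
```

```bash
python3 -m inch '{"jaw":[0.03,0.03,0.03],"linear":[[0.0019,0,0.0004],[0.002,0,0.0005],[0.0019,0,0.0005]],"roll":[0,0,0]}' >/dev/null; python3 ctl.py ramp 0.03 3
```

```text
theta -0.25 [-0.249 -0.252 -0.249 -0.251 -0.25  -0.249] [1.   0.99 0.99 0.99 0.99 0.97]
theta -0.25 [-0.249 -0.252 -0.249 -0.25  -0.25  -0.249] [1.   0.99 1.   0.99 0.99 0.97]
t 10.68 Lcmd 0.260 Lmeas 0.263 z-arc 1.6 F [ 6.5 -2.5  3.9] grip 20.8
linear [[0.0019,0,0.0005],[0.002,0,0.0006],[0.0019,0,0.0005]] endL 0.290
```

```bash
python3 -m inch '{"jaw":[0.03,0.03,0.03],"linear":[[0.0019,0,0.0005],[0.002,0,0.0006],[0.0019,0,0.0005]],"roll":[0,0,0]}' >/dev/null; python3 ctl.py ramp 0.03 3
```

```text
theta -0.2505 [-0.249 -0.252 -0.249 -0.251 -0.25  -0.249] [1.   0.99 1.   0.99 0.99 0.97]
theta -0.25 [-0.249 -0.252 -0.249 -0.251 -0.25  -0.249] [1.   0.99 1.   0.99 0.99 0.97]
t 11.15 Lcmd 0.290 Lmeas 0.293 z-arc 1.6 F [ 6.5 -1.3  3.1] grip 20.8
linear [[0.0019,0,0.0005],[0.0019,0,0.0006],[0.0019,0,0.0007]] endL 0.320
```

```bash
python3 -m inch '{"jaw":[0.03,0.03,0.03],"linear":[[0.0019,0,0.0005],[0.0019,0,0.0006],[0.0019,0,0.0007]],"roll":[0,0,0]}' >/dev/null; python3 ctl.py ramp 0.03 3
```

```text
theta -0.25 [-0.249 -0.252 -0.249 -0.251 -0.25  -0.249] [1.   0.99 1.   0.99 0.99 0.97]
theta -0.25 [-0.249 -0.252 -0.249 -0.251 -0.25  -0.249] [1.   0.99 0.99 0.99 0.99 0.97]
t 11.62 Lcmd 0.320 Lmeas 0.323 z-arc 1.7 F [ 6.4 -1.8  3.9] grip 20.9
linear [[0.0019,0,0.0007],[0.0019,0,0.0006],[0.0019,0,0.0007]] endL 0.350
```

```bash
python3 -m inch '{"jaw":[0.03,0.03,0.03],"linear":[[0.0019,0,0.0007],[0.0019,0,0.0006],[0.0019,0,0.0007]],"roll":[0,0,0]}' >/dev/null; python3 ctl.py ramp 0.03 3
```

```text
theta -0.25 [-0.249 -0.252 -0.249 -0.251 -0.25  -0.249] [1.   0.99 1.   0.99 0.98 0.97]
theta -0.25 [-0.249 -0.252 -0.249 -0.251 -0.25  -0.249] [1.   0.99 1.   0.99 0.98 0.97]
t 12.1 Lcmd 0.350 Lmeas 0.354 z-arc 1.7 F [ 7.  -2.5  3.2] grip 21.0
linear [[0.0019,0,0.0007],[0.0018,0,0.0007],[0.0019,0,0.0008]] endL 0.380
```

```bash
python3 -m inch '{"jaw":[0.03,0.03,0.03],"linear":[[0.0019,0,0.0007],[0.0018,0,0.0007],[0.0019,0,0.0008]],"roll":[0,0,0]}' >/dev/null; python3 ctl.py ramp 0.03 3
```

```text
theta -0.25 [-0.249 -0.252 -0.249 -0.251 -0.25  -0.249] [1.   0.99 1.   0.99 0.98 0.97]
theta -0.25 [-0.249 -0.252 -0.249 -0.251 -0.25  -0.249] [1.   0.99 0.99 0.99 0.98 0.97]
t 12.57 Lcmd 0.380 Lmeas 0.384 z-arc 1.8 F [ 6.7 -1.7  3.8] grip 21.1
linear [[0.0019,0,0.0007],[0.0018,0,0.0008],[0.0018,0,0.0008]] endL 0.410
```

```bash
python3 -m inch '{"jaw":[0.03,0.03,0.03],"linear":[[0.0019,0,0.0007],[0.0018,0,0.0008],[0.0018,0,0.0008]],"roll":[0,0,0]}' >/dev/null; python3 ctl.py ramp 0.03 3
```

```text
theta -0.2475 [-0.246 -0.25  -0.246 -0.248 -0.247 -0.246] [1.   0.99 0.99 0.99 0.97 0.95]
theta -0.2465 [-0.246 -0.248 -0.246 -0.247 -0.246 -0.246] [0.99 0.98 0.99 0.99 0.97 0.95]
t 13.05 Lcmd 0.410 Lmeas 0.414 z-arc 1.9 F [ 6.8 -2.   4.3] grip 21.1
linear [[0.0018,0,0.0008],[0.0019,0,0.0008],[0.0018,0,0.0008]] endL 0.440
```

Liftoff, at a lean of about 0.395. I'm switching to feedback control.

```bash
sed -i 's/sd=.004/sd=.0015/' ctl.py; python3 -c "
import json;s=json.load(open('st.json'));s['plan']=[];json.dump(s,open('st.json','w'))"; python3 ctl.py mpc 0 0.08 3
```

```text
theta -0.245 [-0.244 -0.248 -0.245 -0.246 -0.244 -0.243] [0.99 0.98 0.98 0.99 0.97 0.95]
theta -0.243 [-0.24  -0.244 -0.244 -0.244 -0.242 -0.24 ] [0.99 0.97 0.98 0.98 0.97 0.96]
t 13.15 Lcmd 0.410 Lmeas 0.413 z-arc 1.8 F [ 7.2 -2.6  4.8] grip 21.1
est th -0.2430 w 0.0300 b 0.1756 | Leq 0.338 ref->-0.213
linear [[0.0042,0,0.0018],[-0.0064,0,-0.0028],[-0.0042,0,-0.0017]] endL 0.375
```

```bash
sed -i 's/.12\*d\[i\]/.3*d[i]/' ctl.py; python3 -m inch '{"jaw":[0.03,0.03,0.03],"linear":[[0.0042,0,0.0018],[-0.0064,0,-0.0028],[-0.0042,0,-0.0017]],"roll":[0,0,0]}' >/dev/null; python3 ctl.py mpc 0 0.08 4
```

```text
theta -0.2075 [-0.202 -0.207 -0.215 -0.216 -0.203 -0.2  ] [0.98 0.98 0.96 0.97 0.97 0.96]
theta -0.202 [-0.195 -0.204 -0.209 -0.21  -0.197 -0.195] [0.98 0.97 0.96 0.97 0.97 0.95]
t 13.62 Lcmd 0.375 Lmeas 0.376 z-arc 1.5 F [ 7.2 -2.1  2.4] grip 21.0
est th -0.1958 w 0.1210 b 0.1712 | Leq 0.329 ref->-0.173
linear [[-0.0066,0,-0.0024],[-0.0057,0,-0.002],[0.0049,0,0.0017],[0.0052,0,0.0019]] endL 0.363
```

```bash
sed -i 's/ok=cc>.8/ok=(cc>.8)*np.array([1,1,.0,.0,1,1])/' ctl.py; python3 -m inch '{"jaw":[0.03,0.03,0.03,0.03],"linear":[[-0.0066,0,-0.0024],[-0.0057,0,-0.002],[0.0049,0,0.0017],[0.0052,0,0.0019]],"roll":[0,0,0,0]}' >/dev/null; python3 ctl.py mpc 0 0.08 4
```

```text
theta -0.1795 [-0.178 -0.187 -0.187 -0.197 -0.18  -0.177] [0.97 0.97 0.95 0.96 0.97 0.94]
theta -0.1815 [-0.18  -0.189 -0.187 -0.2   -0.182 -0.179] [0.97 0.97 0.94 0.97 0.96 0.95]
t 14.22 Lcmd 0.363 Lmeas 0.368 z-arc 1.5 F [ 7.7 -2.4  2.7] grip 21.1
est th -0.1834 w -0.0433 b 0.1768 | Leq 0.340 ref->-0.133
linear [[0.0065,0,0.0026],[0.0064,0,0.0028],[0.0046,0,0.0022],[-0.0063,0,-0.003]] endL 0.424
```

```bash
sed -i 's/.3\*d\[i\]/1.0*d[i]/' ctl.py; python3 -c "
import json;s=json.load(open('st.json'));s['plan']=[];s['ref']=-.18;json.dump(s,open('st.json','w'))"; python3 ctl.py mpc 0 0.07 4
```

```text
theta -0.184 [-0.183 -0.191 -0.187 -0.201 -0.183 -0.182] [0.97 0.97 0.94 0.97 0.96 0.94]
theta -0.186 [-0.185 -0.193 -0.193 -0.201 -0.186 -0.183] [0.97 0.97 0.96 0.97 0.97 0.95]
t 14.32 Lcmd 0.363 Lmeas 0.367 z-arc 1.5 F [ 8.2 -2.   2.9] grip 21.1
est th -0.1887 w -0.0551 b 0.1770 | Leq 0.340 ref->-0.145
linear [[0.0065,0,0.0026],[0.0064,0,0.0028],[0.0022,0,0.001],[-0.0033,0,-0.0015]] endL 0.427
```

```bash
python3 -m inch '{"jaw":[0.03,0.03,0.03,0.03],"linear":[[0.0065,0,0.0026],[0.0064,0,0.0028],[0.0022,0,0.001],[-0.0033,0,-0.0015]],"roll":[0,0,0,0]}' >/dev/null; python3 ctl.py mpc 0 0.07 4
```

```text
theta -0.185 [-0.183 -0.191 -0.19  -0.201 -0.185 -0.183] [0.97 0.98 0.96 0.97 0.96 0.94]
theta -0.18 [-0.178 -0.188 -0.188 -0.198 -0.18  -0.178] [0.97 0.97 0.95 0.96 0.97 0.94]
t 14.93 Lcmd 0.427 Lmeas 0.430 z-arc 1.8 F [ 7.  -1.5  3.9] grip 21.1
est th -0.1741 w 0.1264 b 0.1751 | Leq 0.337 ref->-0.110
linear [[-0.0064,0,-0.0028],[-0.0065,0,-0.0026],[-0.0058,0,-0.002],[-0.001,0,-0.0004]] endL 0.322
```

```bash
python3 -m inch '{"jaw":[0.03,0.03,0.03,0.03],"linear":[[-0.0064,0,-0.0028],[-0.0065,0,-0.0026],[-0.0058,0,-0.002],[-0.001,0,-0.0004]],"roll":[0,0,0,0]}' >/dev/null; python3 ctl.py mpc 0 0.07 4
```

```text
theta -0.1135 [-0.114 -0.128 -0.118 -0.146 -0.113 -0.11 ] [0.89 0.94 0.88 0.91 0.94 0.91]
theta -0.1105 [-0.113 -0.126 -0.114 -0.146 -0.109 -0.107] [0.88 0.93 0.87 0.91 0.94 0.91]
t 15.53 Lcmd 0.322 Lmeas 0.323 z-arc 1.2 F [ 8.1 -2.4  0.3] grip 20.9
est th -0.1074 w 0.0483 b 0.1773 | Leq 0.341 ref->-0.075
linear [[0.0066,0,0.0024],[0.0036,0,0.0014],[0.0006,0,0.0002],[-0.001,0,-0.0004]] endL 0.374
```

```bash
python3 -m inch '{"jaw":[0.03,0.03,0.03,0.03],"linear":[[0.0066,0,0.0024],[0.0036,0,0.0014],[0.0006,0,0.0002],[-0.001,0,-0.0004]],"roll":[0,0,0,0]}' >/dev/null; python3 ctl.py mpc 0 0.06 4
```

```text
theta -0.108 [-0.11  -0.123 -0.111 -0.35  -0.109 -0.104] [0.88 0.94 0.87 0.   0.93 0.89]
theta -0.107 [-0.11  -0.122 -0.111 -0.145 -0.109 -0.102] [0.88 0.94 0.88 0.9  0.93 0.9 ]
t 16.12 Lcmd 0.374 Lmeas 0.376 z-arc 1.5 F [ 7.3 -2.9  2.8] grip 21.1
est th -0.1068 w 0.0077 b 0.1807 | Leq 0.348 ref->-0.045
linear [[0.0064,0,0.0026],[0.0001,0,0.0001],[-0.0028,0,-0.0012],[-0.0037,0,-0.0015]] endL 0.374
```

```bash
python3 -m inch '{"jaw":[0.03,0.03,0.03,0.03],"linear":[[0.0064,0,0.0026],[0.0001,0,0.0001],[-0.0028,0,-0.0012],[-0.0037,0,-0.0015]],"roll":[0,0,0,0]}' >/dev/null; python3 ctl.py mpc 0 0.06 4;python3 -c "
import cv2,numpy as np
a=cv2.imread('pics/raw.png');b=a[150:310,210:380];b=cv2.resize(b,(510,480),interpolation=3);c=cv2.resize(a[232:292,245:290],(285,380),interpolation=3)
o=np.zeros((480,800,3),'u1');o[:,:510]=b;o[:380,512:797]=c;cv2.imwrite('pics/v7.png',o)"
```

```text
theta -0.0785 [-0.08  -0.1   -0.075 -0.111 -0.077 -0.074] [0.85 0.92 0.85 0.88 0.92 0.88]
theta -0.0725 [-0.074 -0.093 -0.069 -0.109 -0.072 -0.068] [0.85 0.92 0.84 0.87 0.91 0.87]
t 16.73 Lcmd 0.374 Lmeas 0.375 z-arc 1.5 F [ 8.2 -2.   1.5] grip 21.0
est th -0.0675 w 0.1087 b 0.1803 | Leq 0.347 ref->-0.015
linear [[-0.0039,0,-0.0015],[-0.0022,0,-0.0008],[-0.0011,0,-0.0004],[-0.0004,0,-0.0001]] endL 0.333
```

View pics/v7.png

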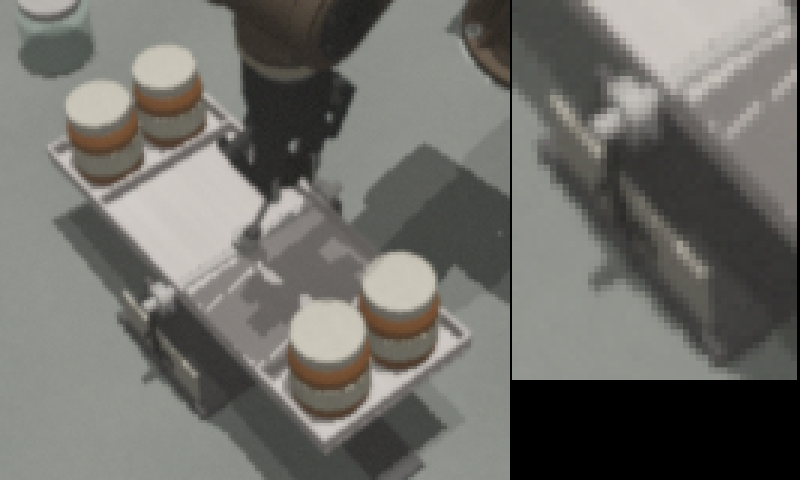

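Caps are now at about (243,184), (265,173), (319,261) and (343,244). The tray is rising correctly. I'll cross-check the absolute angle with a joint fit of the cap centres.

```bash
cat > abs.py <<'E'
import sys;from geo import *
from scipy.optimize import least_squares
rest=np.array([[243.75,190.75],[264.25,179.25],[315.5,248.75],[339.25,232.5]])
cur=np.array(json.loads(sys.argv[1])) if 0 else np.array(eval(sys.argv[1]))
def m(v):
    x,y,yaw,th,xj,h,d=v;J=[[xj,-190,h],[-xj,-190,h],[xj,190,h],[-xj,190,h]]
    return proj("scene",deck(x,y,yaw,-.25,J)),proj("scene",deck(x,y,yaw,th,J))
def f(v):
    a,b=m(v);return np.r_[(a-rest).ravel(),(b-cur).ravel(),(v[0]-574.7)/2,(v[1]+31.3)/2,(v[2]+.211)/.02,(v[5]-92)/1.5]
r=least_squares(f,[574.7,-31.3,-.211,-.1,42,92,0],x_scale=[10,10,.1,.1,5,5,1]);print(r.x.round(4));print(r.fun.round(1))
E
python3 abs.py '[[243,184.3],[264.7,173.3],[319,260.7],[343.3,244]]'
```

```text
[ 5.739587e+02 -2.770440e+01 -2.131000e-01 -8.060000e-02  4.131350e+01
  9.046260e+01  0.000000e+00]
[-1.3 -0.9 -0.5 -1.2 -0.5  0.3 -0.5  0.6 -0.1  0.2 -0.1 -0.8  0.7 -0.6
 -0.2  0.1 -0.4  1.8 -0.1 -1. ]
```

```bash
python3 -m inch '{"jaw":[0.03,0.03,0.03,0.03],"linear":[[-0.0039,0,-0.0015],[-0.0022,0,-0.0008],[-0.0011,0,-0.0004],[-0.0004,0,-0.0001]],"roll":[0,0,0,0]}' >/dev/null; python3 ctl.py mpc 0 0.05 4
```

```text
theta -0.03 [-0.032 -0.061 -0.032 -0.35  -0.029 -0.025] [0.83 0.9  0.82 0.   0.89 0.86]
theta -0.028 [-0.03  -0.058 -0.032 -0.081 -0.027 -0.024] [0.83 0.9  0.81 0.85 0.9  0.86]
t 17.32 Lcmd 0.333 Lmeas 0.336 z-arc 1.3 F [ 8.3 -1.8  0.3] grip 21.0
est th -0.0265 w 0.0261 b 0.1822 | Leq 0.350 ref->0.000
linear [[0.0047,0,0.0017],[0.0009,0,0.0003],[-0.0008,0,-0.0003],[-0.0011,0,-0.0004]] endL 0.353
```

```bash
sed -i 's/cc>.8)/cc>.7)/' ctl.py; python3 -m inch '{"jaw":[0.03,0.03,0.03,0.03],"linear":[[0.0047,0,0.0017],[0.0009,0,0.0003],[-0.0008,0,-0.0003],[-0.0011,0,-0.0004]],"roll":[0,0,0,0]}' >/dev/null; python3 ctl.py mpc 0 0.05 4;python3 -c "
import cv2,numpy as np
a=cv2.imread('pics/raw.png');cv2.imwrite('pics/level.png',a);b=a[155:300,215:375];b=cv2.resize(b,(640,580),interpolation=3);cv2.imwrite('pics/v8.png',b)"
```

```text
theta -0.03 [-0.03  -0.06  -0.03  -0.35  -0.035 -0.022] [0.84 0.9  0.82 0.   0.75 0.85]
theta -0.0265 [-0.03  -0.06  -0.03  -0.079 -0.025 -0.022] [0.84 0.9  0.81 0.84 0.89 0.85]
t 17.93 Lcmd 0.353 Lmeas 0.355 z-arc 1.3 F [ 8.5 -1.6  0.3] grip 21.0
est th -0.0284 w -0.0068 b 0.1839 | Leq 0.354 ref->0.000
linear [[0.0045,0,0.0017],[0.0005,0,0.0002],[-0.0013,0,-0.0005],[-0.002,0,-0.0007]] endL 0.362
```

View pics/v8.png

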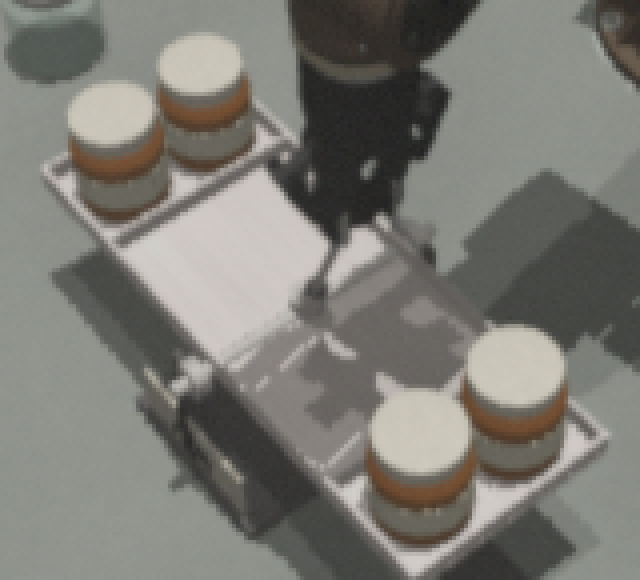

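Now the caps are at (243.3,183.3), (265.3,171.8), (319.8,262.5) and (344.3,246.3), with corners at (225.5,196.3), (317,299.5) and (367,264.3).

```bash
cat > abs2.py <<'E'
from geo import *
from scipy.optimize import least_squares
R=np.array([[243.75,190.75],[264.25,179.25],[315.5,248.75],[339.25,232.5],[229.25,207.5],[316.25,291],[365.75,251.25]])
N=np.array([[243.25,183.3],[265.25,171.8],[319.75,262.5],[344.25,246.3],[225.5,196.3],[317,299.5],[367,264.3]])
def f(v,cap=1,cor=1):
    x,y,yaw,th,xj,h,hl=v;J=[[xj,-190,h],[-xj,-190,h],[xj,190,h],[-xj,190,h],[90,-240,hl],[90,240,hl],[-90,240,hl]]
    w=np.r_[[cap]*4,[cor]*3][:,None]
    return np.r_[((proj("scene",deck(x,y,yaw,-.25,J))-R)*w).ravel(),((proj("scene",deck(x,y,yaw,th,J))-N)*w).ravel(),(v[0]-574.7)/2,(v[1]+31.3)/2,(v[2]+.211)/.02,(v[5]-92)/1.5,(v[6]-10)/4,(v[4]-42)/5]
for k in((1,1),(1,0),(0,1)):
    r=least_squares(f,[574.7,-31.3,-.211,-.05,42,92,10],args=k,x_scale=[10,10,.1,.1,5,5,5],loss='soft_l1');print(k,r.x.round(3));
    if k==(1,1):print(r.fun[:28].reshape(2,7,2).round(1).tolist())
E
python3 abs2.py
python3 - <<'E'
s=open('ctl.py').read();i=s.index("A=np.array");exec(s[:i]);im=cv2.imread("pics/level.png")[:,:,::-1].copy()
g=hp(cv2.cvtColor(im,cv2.COLOR_RGB2GRAY))
for k in range(6):print(CUR[np.argmin(abs(TH+.0265))][k].round(2))
E
```

```text
(1, 1) [ 5.73211e+02 -2.85530e+01 -2.18000e-01 -4.20000e-02  4.16650e+01
  9.02020e+01  1.47700e+01]
[[[-1.2, -1.2], [-0.2, -1.6], [-1.0, 0.1], [-0.6, 0.5], [-0.9, 0.4], [-0.4, -2.8], [0.7, 1.2]], [[-0.0, -0.2], [0.1, -0.7], [0.3, -0.0], [-0.5, 0.1], [0.0, 1.2], [1.1, 0.3], [0.3, 0.0]]]
(1, 0) [ 5.73973e+02 -2.70520e+01 -2.14000e-01 -4.60000e-02  4.15810e+01
  9.11260e+01  1.00000e+01]
(0, 1) [ 5.72025e+02 -3.10150e+01 -2.19000e-01 -3.40000e-02  4.20000e+01
  9.20000e+01  1.24550e+01]
[244.9  184.72]
[245.59 199.48]
[226.22 196.29]
[318.43 303.5 ]
[320.64 280.97]
[344.03 265.08]
```

```bash
python3 - <<'E'
s=open('ctl.py').read()
a=s.index("ref=hp");b=s.index("c=C[")
s=s[:a]+'''st=json.load(open("st.json"))
if st["guess"]<-.14: RT=-.25;ref=hp(cv2.imread("pics/scene0.png",0));caps=np.array([[243.75,190.75],[246,206],[317,268],[341,252]]);Z=[92,45,45,45]
else: RT=-.04;ref=hp(cv2.imread("pics/level.png",0));caps=np.array([[243.25,183.3],[319.75,262.5],[344.25,246.3],[244.75,197.5],[320,277.5],[343.75,262.5]]);Z=[92,92,92,45,45,45]
'''+s[b:]
s=s.replace("from_euler('x',.25)","from_euler('x',-RT)").replace("abs(TH+.25)","abs(TH-RT)").replace("*np.array([1,1,.0,.0,1,1])","*1.")
a=s.index("st=json.load",s.index("R8="));b=s.index("x=np.array(st");s=s[:a]+s[b:]
open('ctl.py','w').write(s)
import json;t=json.load(open('st.json'));t['x'][0]-=.0125;t['plan']=[];t['guess']=-.04;t['ref']=-.03;json.dump(t,open('st.json','w'))
E
python3 -c "
s=open('ctl.py').read();exec(s[:s.index('A=np.array')]);print(P3.round())"
python3 ctl.py mpc 0 0.05 4
```

```text
[[  40. -186.   92.]
 [  42.  192.   92.]
 [ -43.  194.   92.]
 [  50. -172.   45.]
 [  53.  206.   45.]
 [ -29.  210.   45.]]
theta -0.04 [-0.041 -0.039 -0.04  -0.04  -0.04  -0.039] [1.   1.   1.   0.99 0.99 0.99]
theta -0.04 [-0.041 -0.039 -0.04  -0.04  -0.039 -0.04 ] [1.   1.   1.   0.99 0.99 0.99]
t 18.02 Lcmd 0.353 Lmeas 0.355 z-arc 1.3 F [ 8.  -2.   0.9] grip 21.0
est th -0.0406 w -0.0069 b 0.1833 | Leq 0.353 ref->-0.005
linear [[0.0064,0,0.0025],[0.0008,0,0.0003],[-0.0022,0,-0.0009],[-0.0032,0,-0.0012]] endL 0.362
```

```bash
python3 -m inch '{"jaw":[0.03,0.03,0.03,0.03],"linear":[[0.0064,0,0.0025],[0.0008,0,0.0003],[-0.0022,0,-0.0009],[-0.0032,0,-0.0012]],"roll":[0,0,0,0]}' >/dev/null; python3 ctl.py mpc 0 0.05 4
```

```text
theta -0.022 [-0.024 -0.023 -0.023 -0.024 -0.02  -0.019] [0.99 0.99 0.99 0.98 0.99 0.99]
theta -0.019 [-0.022 -0.02  -0.019 -0.022 -0.015 -0.017] [0.99 0.99 0.99 0.99 0.99 0.99]
t 18.62 Lcmd 0.362 Lmeas 0.364 z-arc 1.4 F [ 8.5 -1.7  2. ] grip 21.0
est th -0.0151 w 0.0746 b 0.1822 | Leq 0.350 ref->0.000
linear [[-0.0057,0,-0.0021],[-0.0019,0,-0.0006],[0.0005,0,0.0002],[0.0016,0,0.0005]] endL 0.333
```

```bash
python3 -m inch '{"jaw":[0.03,0.03,0.03,0.03],"linear":[[-0.0057,0,-0.0021],[-0.0019,0,-0.0006],[0.0005,0,0.0002],[0.0016,0,0.0005]],"roll":[0,0,0,0]}' >/dev/null; python3 ctl.py mpc 0 0.05 4
```

```text
theta 0.0025 [-0.003 -0.001  0.001 -0.003  0.01   0.01 ] [0.98 0.93 0.97 0.99 0.99 0.98]
theta 0.0025 [-0.003 -0.001  0.001 -0.003  0.01   0.01 ] [0.98 0.94 0.97 0.99 0.99 0.98]
t 19.23 Lcmd 0.333 Lmeas 0.336 z-arc 1.2 F [ 8.1 -1.9  0.5] grip 21.0
est th 0.0017 w -0.0167 b 0.1831 | Leq 0.352 ref->0.000
linear [[0.004,0,0.0014],[0.0016,0,0.0006],[0.0001,0,0.0001],[-0.0005,0,-0.0002]] endL 0.361
```

```bash
python3 -m inch '{"jaw":[0.03,0.03,0.03,0.03],"linear":[[0.004,0,0.0014],[0.0016,0,0.0006],[0.0001,0,0.0001],[-0.0005,0,-0.0002]],"roll":[0,0,0,0]}' >/dev/null; python3 ctl.py mpc 0 0.05 4
```

```text
theta 0.0035 [-0.002  0.001  0.002 -0.003  0.011  0.011] [0.98 0.98 0.98 0.99 0.99 0.98]
theta 0.005 [-0.001  0.002  0.003 -0.002  0.013  0.012] [0.97 0.98 0.98 0.99 0.99 0.98]
t 19.82 Lcmd 0.361 Lmeas 0.364 z-arc 1.4 F [ 7.6 -1.7  1.9] grip 21.1
est th 0.0063 w 0.0318 b 0.1813 | Leq 0.349 ref->0.000
linear [[-0.0053,0,-0.0019],[-0.0014,0,-0.0005],[0.0007,0,0.0002],[0.0015,0,0.0005]] endL 0.337
```

```bash
python3 -m inch '{"jaw":[0.03,0.03,0.03,0.03],"linear":[[-0.0053,0,-0.0019],[-0.0014,0,-0.0005],[0.0007,0,0.0002],[0.0015,0,0.0005]],"roll":[0,0,0,0]}' >/dev/null; python3 ctl.py mpc 0 0.05 4
```

```text
theta 0.0085 [0.005 0.005 0.006 0.001 0.017 0.017] [0.97 0.94 0.97 0.98 0.99 0.98]
theta 0.0075 [ 0.004  0.004  0.005 -0.     0.016  0.016] [0.97 0.94 0.97 0.98 0.99 0.98]
t 20.43 Lcmd 0.337 Lmeas 0.340 z-arc 1.3 F [ 8.8 -1.1  0.4] grip 21.0
est th 0.0060 w -0.0307 b 0.1822 | Leq 0.350 ref->0.000
linear [[0.0037,0,0.0014],[0.0014,0,0.0005],[-0.0001,0,0.0],[-0.0007,0,-0.0003]] endL 0.360
```

```bash
sed -i 's/1.0\*d\[i\]/1.6*d[i]/' ctl.py; python3 -m inch '{"jaw":[0.03,0.03,0.03,0.03],"linear":[[0.0037,0,0.0014],[0.0014,0,0.0005],[-0.0001,0,0],[-0.0007,0,-0.0003]],"roll":[0,0,0,0]}' >/dev/null; python3 ctl.py mpc 0 0.05 4
```

```text
theta 0.0065 [ 0.002  0.004  0.005 -0.002  0.015  0.014] [0.97 0.97 0.98 0.99 0.99 0.98]
theta 0.008 [ 0.004  0.005  0.006 -0.     0.016  0.016] [0.97 0.97 0.98 0.98 0.99 0.98]
t 21.02 Lcmd 0.360 Lmeas 0.363 z-arc 1.4 F [ 8.1 -2.5  1.1] grip 21.0
est th 0.0096 w 0.0357 b 0.1801 | Leq 0.346 ref->0.000
linear [[-0.0049,0,-0.0018],[-0.0019,0,-0.0006],[-0.0001,0,-0.0001],[0.0009,0,0.0004]] endL 0.328
```

```bash
python3 -m inch '{"jaw":[0.03,0.03,0.03,0.03],"linear":[[-0.0049,0,-0.0018],[-0.0019,0,-0.0006],[-0.0001,0,-0.0001],[0.0009,0,0.0004]],"roll":[0,0,0,0]}' >/dev/null; python3 ctl.py mpc 0 0.05 4
```

```text
theta 0.011 [0.007 0.007 0.007 0.003 0.021 0.021] [0.97 0.92 0.95 0.98 0.99 0.98]
theta 0.009 [0.005 0.006 0.006 0.002 0.019 0.019] [0.97 0.92 0.96 0.98 0.99 0.98]
t 21.62 Lcmd 0.328 Lmeas 0.331 z-arc 1.2 F [ 7.7 -0.7  1. ] grip 21.0
est th 0.0072 w -0.0434 b 0.1819 | Leq 0.350 ref->0.000
linear [[0.0049,0,0.0017],[0.0023,0,0.0009],[0.0006,0,0.0002],[-0.0004,0,-0.0002]] endL 0.367
```

```bash
python3 -m inch '{"jaw":[0.03,0.03,0.03,0.03],"linear":[[0.0049,0,0.0017],[0.0023,0,0.0009],[0.0006,0,0.0002],[-0.0004,0,-0.0002]],"roll":[0,0,0,0]}' >/dev/null; python3 ctl.py mpc 0 0.05 4
```

```text
theta 0.0015 [-0.005 -0.002 -0.    -0.005  0.008  0.009] [0.98 0.99 0.99 0.99 0.99 0.98]
theta 0.0025 [-0.004 -0.     0.001 -0.003  0.01   0.01 ] [0.98 0.98 0.99 0.99 0.99 0.98]
t 22.23 Lcmd 0.367 Lmeas 0.370 z-arc 1.4 F [ 8.2 -3.   1.8] grip 21.1
est th 0.0040 w 0.0342 b 0.1797 | Leq 0.346 ref->0.000
linear [[-0.0053,0,-0.0019],[-0.0024,0,-0.0009],[-0.0005,0,-0.0001],[0.0006,0,0.0002]] endL 0.327
```

```bash
sed -i 's/pred(R8,(L+l)\/2)/pred(R8,.85*L+.15*l)/; s/R8\[1\]\*(l+d\[i\]\/2)/R8[1]*(l+.15*d[i])/; s/4e-5,1e-6/2e-5,2e-7/' ctl.py; python3 -m inch '{"jaw":[0.03,0.03,0.03,0.03],"linear":[[-0.0053,0,-0.0019],[-0.0024,0,-0.0009],[-0.0005,0,-0.0001],[0.0006,0,0.0002]],"roll":[0,0,0,0]}' >/dev/null; python3 ctl.py mpc 0 0.05 4
```

```text
theta 0.007 [ 0.003  0.005  0.004 -0.001  0.015  0.015] [0.97 0.93 0.96 0.98 0.99 0.98]
theta 0.0055 [ 0.001  0.003  0.003 -0.002  0.014  0.014] [0.97 0.93 0.96 0.98 0.99 0.98]
t 22.82 Lcmd 0.327 Lmeas 0.330 z-arc 1.2 F [ 8.  -2.5  0.4] grip 21.0
est th 0.0038 w -0.0400 b 0.1825 | Leq 0.351 ref->0.000
linear [[0.0059,0,0.0021],[0.0027,0,0.001],[0.0005,0,0.0002],[-0.0006,0,-0.0002]] endL 0.372
```

```bash
python3 -m inch '{"jaw":[0.03,0.03,0.03,0.03],"linear":[[0.0059,0,0.0021],[0.0027,0,0.001],[0.0005,0,0.0002],[-0.0006,0,-0.0002]],"roll":[0,0,0,0]}' >/dev/null; python3 ctl.py mpc 0 0.05 4
```

```text
theta 0.002 [-0.005 -0.001  0.    -0.005  0.008  0.009] [0.98 0.99 0.99 0.99 0.99 0.98]
theta 0.004 [-0.003  0.002  0.002 -0.003  0.011  0.01 ] [0.98 0.98 0.99 0.99 0.99 0.98]
t 23.43 Lcmd 0.372 Lmeas 0.375 z-arc 1.4 F [ 8.  -1.2  1.9] grip 21.1
est th 0.0061 w 0.0511 b 0.1794 | Leq 0.345 ref->0.000
linear [[-0.0066,0,-0.0024],[-0.0046,0,-0.0016],[-0.0011,0,-0.0004],[0.001,0,0.0004]] endL 0.312
```

```bash
sed -i 's/1.6\*d\[i\]/3*d[i]/' ctl.py; python3 -c "
import json;s=json.load(open('st.json'));s['plan']=[.335,.326,.330,.342];json.dump(s,open('st.json','w'))"; python3 -m inch '{"jaw":[0.03,0.03,0.03,0.03],"linear":[[-0.007,0,-0.0026],[-0.0017,0,-0.0006],[0.0008,0,0.0003],[0.0023,0,0.0008]],"roll":[0,0,0,0]}' >/dev/null; python3 ctl.py mpc 0 0.05 4
```

```text
theta 0.0165 [0.013 0.011 0.014 0.007 0.028 0.027] [0.96 0.93 0.96 0.98 0.99 0.98]
theta 0.017 [0.013 0.011 0.015 0.007 0.028 0.027] [0.96 0.93 0.96 0.98 0.99 0.98]
t 24.02 Lcmd 0.342 Lmeas 0.346 z-arc 1.3 F [ 8.  -1.4  0.6] grip 21.0
est th 0.0169 w -0.0021 b 0.1819 | Leq 0.350 ref->0.000
linear [[-0.0001,0,0.0],[0.0002,0,0.0],[0.0003,0,0.0001],[0.0004,0,0.0002]] endL 0.346
```

```bash
python3 -c "
import json;s=json.load(open('st.json'));s['plan']=[.334,.333,.340,.347];json.dump(s,open('st.json','w'))"; python3 -m inch '{"jaw":[0.03,0.03,0.03,0.03],"linear":[[-0.0015,0,-0.0005],[-0.0002,0,-0.0001],[0.0013,0,0.0005],[0.0013,0,0.0005]],"roll":[0,0,0,0]}' >/dev/null; python3 ctl.py mpc 0 0.05 4
```

```text
theta 0.014 [0.009 0.01  0.011 0.004 0.025 0.024] [0.97 0.95 0.97 0.98 0.99 0.98]
theta 0.014 [0.008 0.011 0.011 0.005 0.024 0.024] [0.97 0.96 0.97 0.98 0.99 0.98]
t 24.62 Lcmd 0.347 Lmeas 0.351 z-arc 1.3 F [ 7.9 -1.5  0.8] grip 21.1
est th 0.0127 w -0.0159 b 0.1810 | Leq 0.348 ref->0.000
linear [[0.0,0,0.0],[0.0001,0,0.0001],[0.0001,0,0.0],[0.0001,0,0.0]] endL 0.349
```

```bash
python3 -c "
import json;s=json.load(open('st.json'));s['plan']=[.337,.335,.338,.344];json.dump(s,open('st.json','w'))"; python3 -m inch '{"jaw":[0.03,0.03,0.03,0.03],"linear":[[-0.0019,0,-0.0007],[-0.0004,0,-0.0001],[0.0006,0,0.0002],[0.0011,0,0.0004]],"roll":[0,0,0,0]}' >/dev/null; python3 ctl.py mpc 0 0.05 4
```

```text
theta 0.009 [0.005 0.004 0.007 0.002 0.018 0.019] [0.97 0.95 0.97 0.98 0.99 0.98]
theta 0.0085 [0.005 0.004 0.007 0.001 0.018 0.018] [0.97 0.94 0.97 0.98 0.99 0.98]
t 25.23 Lcmd 0.344 Lmeas 0.347 z-arc 1.3 F [ 7.9 -1.8  0.2] grip 21.1
est th 0.0073 w -0.0174 b 0.1799 | Leq 0.346 ref->0.000
linear [[0.0005,0,0.0002],[0.0003,0,0.0001],[0.0002,0,0.0001],[0.0,0,0.0]] endL 0.350
```

```bash
python3 -m inch '{"jaw":[0.03,0.03,0.03,0.03],"linear":[[0.0005,0,0.0002],[0.0003,0,0.0001],[0.0002,0,0.0001],[0,0,0]],"roll":[0,0,0,0]}' >/dev/null; python3 ctl.py mpc 0 0.05 4
```

```text
theta 0.007 [ 0.003  0.004  0.005 -0.001  0.015  0.015] [0.97 0.96 0.98 0.99 0.99 0.98]
theta 0.007 [ 0.003  0.004  0.005 -0.001  0.015  0.015] [0.97 0.96 0.98 0.98 0.99 0.98]
t 25.82 Lcmd 0.350 Lmeas 0.352 z-arc 1.3 F [ 7.3 -1.1  1.3] grip 21.1
est th 0.0076 w 0.0113 b 0.1790 | Leq 0.344 ref->0.000
linear [[-0.0017,0,-0.0006],[-0.0008,0,-0.0003],[-0.0003,0,-0.0001],[0.0,0,0.0]] endL 0.335
```

```bash
python3 -m inch '{"jaw":[0.03,0.03,0.03,0.03],"linear":[[-0.0017,0,-0.0006],[-0.0008,0,-0.0003],[-0.0003,0,-0.0001],[0,0,0]],"roll":[0,0,0,0]}' >/dev/null; python3 ctl.py mpc 0 0.05 4
```

```text
theta 0.0045 [-0.001  0.001  0.003 -0.003  0.012  0.011] [0.98 0.94 0.97 0.99 0.99 0.98]
theta 0.0035 [-0.002  0.     0.002 -0.003  0.011  0.011] [0.98 0.94 0.97 0.99 0.99 0.98]
t 26.43 Lcmd 0.335 Lmeas 0.337 z-arc 1.2 F [ 6.9 -2.2  1.3] grip 21.0
est th 0.0025 w -0.0252 b 0.1802 | Leq 0.346 ref->0.000
linear [[0.0024,0,0.0009],[0.0014,0,0.0005],[0.0007,0,0.0002],[0.0001,0,0.0001]] endL 0.359
```

```bash
python3 -c "
import json;s=json.load(open('st.json'));s['plan']=[.3477,.351,.350,.3457];json.dump(s,open('st.json','w'))"; python3 -m inch '{"jaw":[0.03,0.03,0.03,0.03],"linear":[[0.0024,0,0.0009],[0.0006,0,0.0002],[-0.0002,0,-0.0001],[-0.0008,0,-0.0003]],"roll":[0,0,0,0]}' >/dev/null; python3 ctl.py mpc 0 0.05 4
```

```text
theta -0.0075 [-0.011 -0.01  -0.009 -0.012 -0.002 -0.002] [0.98 0.98 0.98 0.99 0.99 0.98]
theta -0.008 [-0.012 -0.011 -0.01  -0.012 -0.002 -0.003] [0.98 0.98 0.98 0.99 0.99 0.98]
t 27.02 Lcmd 0.346 Lmeas 0.348 z-arc 1.3 F [ 8.3 -2.1  1.5] grip 21.0
est th -0.0090 w -0.0159 b 0.1795 | Leq 0.345 ref->0.000
linear [[0.0012,0,0.0005],[0.0006,0,0.0002],[0.0,0,0.0],[-0.0002,0,-0.0001]] endL 0.354
```

```bash
python3 -m inch '{"jaw":[0.03,0.03,0.03,0.03],"linear":[[0.0012,0,0.0005],[0.0006,0,0.0002],[0,0,0],[-0.0002,0,-0.0001]],"roll":[0,0,0,0]}' >/dev/null; python3 ctl.py mpc 0 0.05 4
```

```text
theta -0.011 [-0.014 -0.014 -0.012 -0.014 -0.005 -0.006] [0.99 0.97 0.99 0.99 0.99 0.99]
theta -0.0105 [-0.014 -0.014 -0.012 -0.013 -0.005 -0.006] [0.99 0.97 0.99 0.99 0.99 0.99]
t 27.62 Lcmd 0.354 Lmeas 0.357 z-arc 1.3 F [ 6.9 -1.9  1.7] grip 21.1
est th -0.0100 w 0.0131 b 0.1791 | Leq 0.344 ref->0.000
linear [[-0.0012,0,-0.0004],[-0.0008,0,-0.0003],[-0.0004,0,-0.0002],[-0.0003,0,0.0]] endL 0.340
```

```bash
python3 -m inch '{"jaw":[0.03,0.03,0.03,0.03],"linear":[[-0.0012,0,-0.0004],[-0.0008,0,-0.0003],[-0.0004,0,-0.0002],[-0.0003,0,0]],"roll":[0,0,0,0]}' >/dev/null; python3 ctl.py mpc 0 0.05 4
```

```text
theta -0.0125 [-0.015 -0.016 -0.013 -0.014 -0.007 -0.008] [0.99 0.97 0.98 0.99 0.99 0.99]
theta -0.0125 [-0.015 -0.015 -0.013 -0.014 -0.008 -0.009] [0.99 0.97 0.99 0.99 0.99 0.99]
t 28.23 Lcmd 0.340 Lmeas 0.342 z-arc 1.2 F [ 7.7 -1.8  0.6] grip 21.0
est th -0.0134 w -0.0177 b 0.1805 | Leq 0.347 ref->0.000
linear [[0.0026,0,0.001],[0.0013,0,0.0005],[0.0004,0,0.0001],[-0.0002,0,0.0]] endL 0.362
```

The hold is complete: about 9.4 s within roughly ±0.017 rad. Now lowering.

```bash
sed -i 's/3\*d\[i\]/1.6*d[i]/' ctl.py; python3 -c "
import json;s=json.load(open('st.json'));s['plan']=[];s['ref']=-.014;json.dump(s,open('st.json','w'))"; python3 ctl.py mpc -0.23 0.06 4
```

```text
theta -0.013 [-0.016 -0.016 -0.014 -0.016 -0.008 -0.009] [0.99 0.97 0.99 0.99 0.99 0.99]
theta -0.014 [-0.016 -0.017 -0.015 -0.016 -0.009 -0.01 ] [0.99 0.97 0.99 0.99 0.99 0.99]
t 28.32 Lcmd 0.340 Lmeas 0.342 z-arc 1.2 F [ 7.4 -1.4  1.8] grip 21.0
est th -0.0151 w -0.0227 b 0.1804 | Leq 0.347 ref->-0.044
linear [[-0.0002,0,0.0],[0.0004,0,0.0001],[0.0009,0,0.0003],[0.0009,0,0.0004]] endL 0.351
```

```bash
python3 -m inch '{"jaw":[0.03,0.03,0.03,0.03],"linear":[[-0.0002,0,0],[0.0004,0,0.0001],[0.0009,0,0.0003],[0.0009,0,0.0004]],"roll":[0,0,0,0]}' >/dev/null; python3 ctl.py mpc -0.23 0.06 4
```

```text
theta -0.029 [-0.031 -0.029 -0.029 -0.028 -0.027 -0.027] [0.99 0.99 0.99 0.98 0.99 0.99]
theta -0.0305 [-0.032 -0.031 -0.031 -0.031 -0.029 -0.03 ] [0.99 0.99 0.99 0.98 0.99 0.98]
t 28.93 Lcmd 0.351 Lmeas 0.353 z-arc 1.3 F [ 7.9 -0.9  3.1] grip 21.1
est th -0.0327 w -0.0391 b 0.1796 | Leq 0.345 ref->-0.074
linear [[-0.0013,0,-0.0005],[0.0,0,0.0],[0.0008,0,0.0003],[0.001,0,0.0004]] endL 0.353
```

```bash
python3 -m inch '{"jaw":[0.03,0.03,0.03,0.03],"linear":[[-0.0013,0,-0.0005],[0,0,0],[0.0008,0,0.0003],[0.001,0,0.0004]],"roll":[0,0,0,0]}' >/dev/null; python3 ctl.py mpc -0.23 0.06 4
```

```text
theta -0.052 [-0.052 -0.05  -0.051 -0.049 -0.053 -0.054] [0.99 0.99 1.   0.98 0.99 0.98]
theta -0.054 [-0.054 -0.053 -0.053 -0.05  -0.056 -0.056] [0.99 0.99 0.99 0.98 0.99 0.98]
t 29.52 Lcmd 0.353 Lmeas 0.356 z-arc 1.3 F [ 8.  -1.2  2.6] grip 21.1
est th -0.0567 w -0.0494 b 0.1788 | Leq 0.344 ref->-0.104
linear [[-0.0009,0,-0.0004],[0.0003,0,0.0001],[0.0008,0,0.0003],[0.0011,0,0.0004]] endL 0.360
```

```bash
python3 -m inch '{"jaw":[0.03,0.03,0.03,0.03],"linear":[[-0.0009,0,-0.0004],[0.0003,0,0.0001],[0.0008,0,0.0003],[0.0011,0,0.0004]],"roll":[0,0,0,0]}' >/dev/null; python3 ctl.py mpc -0.23 0.06 4
```

```text
theta -0.081 [-0.078 -0.076 -0.078 -0.075 -0.089 -0.088] [0.97 0.93 0.98 0.98 0.99 0.98]
theta -0.0835 [-0.08  -0.078 -0.081 -0.077 -0.09  -0.091] [0.97 0.94 0.98 0.98 0.99 0.98]
t 30.12 Lcmd 0.360 Lmeas 0.363 z-arc 1.4 F [ 7.5 -1.7  2.3] grip 21.1
est th -0.0865 w -0.0554 b 0.1781 | Leq 0.343 ref->-0.134
linear [[-0.0008,0,-0.0003],[0.0002,0,0.0001],[0.0007,0,0.0003],[0.001,0,0.0004]] endL 0.366
```

```bash
python3 -m inch '{"jaw":[0.03,0.03,0.03,0.03],"linear":[[-0.0008,0,-0.0003],[0.0002,0,0.0001],[0.0007,0,0.0003],[0.001,0,0.0004]],"roll":[0,0,0,0]}' >/dev/null; python3 ctl.py mpc -0.23 0.06 4
```

```text
theta -0.113 [-0.107 -0.108 -0.11  -0.102 -0.125 -0.125] [0.92 0.87 0.98 0.95 0.98 0.97]
theta -0.1165 [-0.109 -0.112 -0.113 -0.105 -0.128 -0.129] [0.92 0.85 0.98 0.96 0.98 0.96]
t 30.73 Lcmd 0.366 Lmeas 0.369 z-arc 1.4 F [ 6.1 -1.5  3.5] grip 21.1
est th -0.1193 w -0.0593 b 0.1777 | Leq 0.342 ref->-0.164
linear [[-0.0004,0,-0.0002],[0.0003,0,0.0001],[0.0007,0,0.0003],[0.0007,0,0.0003]] endL 0.373
```

```bash
python3 -m inch '{"jaw":[0.03,0.03,0.03,0.03],"linear":[[-0.0004,0,-0.0002],[0.0003,0,0.0001],[0.0007,0,0.0003],[0.0007,0,0.0003]],"roll":[0,0,0,0]}' >/dev/null; python3 ctl.py mpc -0.24 0.05 4
```

```text
theta -0.144 [-0.142 -0.138 -0.14  -0.129 -0.158 -0.16 ] [0.86 0.83 0.97 0.94 0.97 0.96]
theta -0.1455 [-0.14  -0.14  -0.142 -0.131 -0.161 -0.163] [0.86 0.82 0.97 0.94 0.97 0.95]
t 31.32 Lcmd 0.373 Lmeas 0.376 z-arc 1.4 F [ 7.3 -1.2  3.3] grip 21.2
est th -0.1484 w -0.0470 b 0.1767 | Leq 0.340 ref->-0.189
linear [[-0.0011,0,-0.0005],[0.0,0,0.0],[0.0005,0,0.0002],[0.0008,0,0.0003]] endL 0.374
```

```bash
python3 -m inch '{"jaw":[0.03,0.03,0.03,0.03],"linear":[[-0.0011,0,-0.0005],[0,0,0],[0.0005,0,0.0002],[0.0008,0,0.0003]],"roll":[0,0,0,0]}' >/dev/null; python3 ctl.py mpc -0.245 0.04 4
```

```text
theta -0.1645 [-0.164 -0.172 -0.164 -0.163] [0.95 0.95 0.96 0.94]
theta -0.166 [-0.166 -0.174 -0.166 -0.163] [0.96 0.96 0.97 0.94]
t 31.93 Lcmd 0.374 Lmeas 0.377 z-arc 1.4 F [ 6.3 -1.2  3.3] grip 21.1
est th -0.1680 w -0.0339 b 0.1754 | Leq 0.337 ref->-0.209
linear [[-0.0017,0,-0.0006],[-0.0001,0,-0.0001],[0.0007,0,0.0003],[0.001,0,0.0004]] endL 0.374
```

```bash
python3 -m inch '{"jaw":[0.03,0.03,0.03,0.03],"linear":[[-0.0017,0,-0.0006],[-0.0001,0,-0.0001],[0.0007,0,0.0003],[0.001,0,0.0004]],"roll":[0,0,0,0]}' >/dev/null; python3 ctl.py mpc -0.245 0.04 4
```

```text
theta -0.1915 [-0.191 -0.197 -0.191 -0.19 ] [0.98 0.97 0.97 0.95]
theta -0.194 [-0.193 -0.2   -0.194 -0.192] [0.98 0.97 0.97 0.95]
t 32.52 Lcmd 0.374 Lmeas 0.376 z-arc 1.4 F [ 7.  -1.8  3.4] grip 21.2
est th -0.1973 w -0.0624 b 0.1757 | Leq 0.338 ref->-0.229
linear [[0.0019,0,0.0007],[0.0011,0,0.0005],[0.0007,0,0.0003],[0.0004,0,0.0002]] endL 0.396
```

```bash
python3 -m inch '{"jaw":[0.03,0.03,0.03,0.03],"linear":[[0.0019,0,0.0007],[0.0011,0,0.0005],[0.0007,0,0.0003],[0.0004,0,0.0002]],"roll":[0,0,0,0]}' >/dev/null; python3 ctl.py mpc -0.255 0.03 3
```

```text
theta -0.2155 [-0.215 -0.219 -0.216 -0.213] [0.99 0.98 0.97 0.95]
theta -0.2155 [-0.215 -0.219 -0.215 -0.214] [0.99 0.98 0.97 0.95]
t 33.12 Lcmd 0.396 Lmeas 0.398 z-arc 1.6 F [ 7.3 -1.5  4.3] grip 21.2
est th -0.2166 w -0.0081 b 0.1741 | Leq 0.335 ref->-0.240
linear [[-0.0041,0,-0.0017],[-0.0015,0,-0.0006],[0.0002,0,0.0001]] endL 0.367
```

```bash
python3 -c "
import json;s=json.load(open('st.json'));s['plan']=[.3796,.377,.379];json.dump(s,open('st.json','w'))"; python3 -m inch '{"jaw":[0.03,0.03,0.03],"linear":[[-0.003,0,-0.0012],[-0.0005,0,-0.0002],[0.0004,0,0.0001]],"roll":[0,0,0]}' >/dev/null; python3 ctl.py mpc -0.255 0.03 4
```

```text
theta -0.2145 [-0.214 -0.219 -0.214 -0.212] [0.99 0.98 0.97 0.95]
theta -0.2145 [-0.214 -0.22  -0.214 -0.212] [0.99 0.98 0.97 0.95]
t 33.6 Lcmd 0.379 Lmeas 0.381 z-arc 1.5 F [ 7.8 -2.6  4.1] grip 21.1
est th -0.2143 w 0.0038 b 0.1738 | Leq 0.334 ref->-0.255
linear [[-0.0032,0,-0.0013],[-0.0004,0,-0.0001],[0.0013,0,0.0005],[0.0018,0,0.0007]] endL 0.376
```

```bash
python3 -m inch '{"jaw":[0.03,0.03,0.03,0.03],"linear":[[-0.0032,0,-0.0013],[-0.0004,0,-0.0001],[0.0013,0,0.0005],[0.0018,0,0.0007]],"roll":[0,0,0,0]}' >/dev/null; python3 ctl.py mpc -0.255 0.03 3
```

```text
theta -0.2235 [-0.222 -0.227 -0.224 -0.222] [0.99 0.98 0.97 0.96]
theta -0.2265 [-0.225 -0.23  -0.227 -0.225] [0.99 0.98 0.98 0.95]
t 34.2 Lcmd 0.376 Lmeas 0.379 z-arc 1.4 F [ 8.  -1.3  2.9] grip 21.2
est th -0.2285 w -0.0484 b 0.1741 | Leq 0.335 ref->-0.255
linear [[0.0023,0,0.0009],[0.0013,0,0.0006],[0.0006,0,0.0002]] endL 0.399
```

```bash
python3 -m inch '{"jaw":[0.03,0.03,0.03],"linear":[[0.0023,0,0.0009],[0.0013,0,0.0006],[0.0006,0,0.0002]],"roll":[0,0,0]}' >/dev/null; python3 ctl.py mpc -0.26 0.03 3
```

```text
theta -0.2375 [-0.235 -0.24  -0.238 -0.236] [0.99 0.98 0.97 0.96]
theta -0.2375 [-0.235 -0.24  -0.238 -0.236] [0.99 0.98 0.97 0.96]
t 34.67 Lcmd 0.399 Lmeas 0.402 z-arc 1.6 F [ 6.1 -1.7  4.9] grip 21.2
est th -0.2382 w -0.0018 b 0.1726 | Leq 0.332 ref->-0.260
linear [[-0.0038,0,-0.0016],[-0.0015,0,-0.0005],[0.0,0,0.0]] endL 0.370
```

```bash
python3 -c "
import json;s=json.load(open('st.json'));s['plan']=[.380,.376,.376,.376];json.dump(s,open('st.json','w'))"; python3 -m inch '{"jaw":[0.03,0.03,0.03,0.03],"linear":[[-0.0035,0,-0.0015],[-0.0007,0,-0.0003],[0,0,0],[0,0,0]],"roll":[0,0,0,0]}' >/dev/null; python3 ctl.py ramp -0.02 4 off
```

```text
theta -0.236 [-0.233 -0.239 -0.236 -0.235] [0.99 0.98 0.97 0.96]
theta -0.2365 [-0.234 -0.24  -0.237 -0.236] [0.99 0.98 0.97 0.96]
t 35.27 Lcmd 0.376 Lmeas 0.378 z-arc 1.5 F [ 6.8 -1.5  3.6] grip 21.1
linear [[-0.0009,0,-0.0004],[-0.0009,0,-0.0004],[-0.001,0,-0.0003],[-0.0009,0,-0.0004]] endL 0.356
```

```bash
python3 -c "
import json;s=json.load(open('st.json'));s['plan']=[.3717,.3695,.3695,.3695];json.dump(s,open('st.json','w'))"; python3 -m inch '{"jaw":[0.03,0.03,0.03,0.03],"linear":[[-0.0008,0,-0.0003],[-0.0004,0,-0.0002],[0,0,0],[0,0,0]],"roll":[0,0,0,0]}' >/dev/null; python3 ctl.py ramp -0.03 4 off
```

```text
theta -0.247 [-0.246 -0.249 -0.247 -0.246] [0.99 0.99 0.97 0.95]
theta -0.2485 [-0.247 -0.251 -0.248 -0.247] [1.   0.99 0.98 0.95]
t 35.88 Lcmd 0.369 Lmeas 0.372 z-arc 1.4 F [ 8.1 -2.4  2.9] grip 21.1
linear [[-0.0014,0,-0.0005],[-0.0014,0,-0.0006],[-0.0014,0,-0.0005],[-0.0014,0,-0.0005]] endL 0.339
```

```bash
python3 -m inch '{"jaw":[0.03,0.03,0.03,0.03],"linear":[[-0.0014,0,-0.0005],[-0.0014,0,-0.0006],[-0.0014,0,-0.0005],[-0.0014,0,-0.0005]],"roll":[0,0,0,0]}' >/dev/null; python3 ctl.py ramp -0.637 20 off
```

```text
theta -0.25 [-0.249 -0.252 -0.25  -0.249] [1.   0.99 0.98 0.97]
theta -0.25 [-0.249 -0.252 -0.25  -0.249] [1.   0.99 0.98 0.97]
t 36.48 Lcmd 0.339 Lmeas 0.341 z-arc 1.2 F [ 7.2 -2.2  1.2] grip 21.0
linear [[-0.006,0,-0.002],[-0.0061,0,-0.0018],[-0.0062,0,-0.0017],[-0.0062,0,-0.0014],[-0.0062,0,-0.0013],[-0.0063,0,-0.001],[-0.0063,0,-0.0008],[-0.0064,0,-0.0007],[-0.0063,0,-0.0004],[-0.0064,0,-0.0003],[-0.0064,0,0.0],[-0.0063,0,0.0002],[-0.0064,0,0.0004],[-0.0063,0,0.0005],[-0.0064,0,0.0008],[-0.0063,0,0.001],[-0.0062,0,0.0012],[-0.0062,0,0.0013],[-0.0062,0,0.0016],[-0.0061,0,0.0018]] endL -0.297
```

Landed softly on the rest at -0.250. I'll return the tiller to its rest lean.

```bash
python3 -m inch '{"jaw":[0.03,0.03,0.03,0.03,0.03,0.03,0.03,0.03,0.03,0.03,0.03,0.03,0.03,0.03,0.03,0.03,0.03,0.03,0.03,0.03],"linear":[[-0.006,0,-0.002],[-0.0061,0,-0.0018],[-0.0062,0,-0.0017],[-0.0062,0,-0.0014],[-0.0062,0,-0.0013],[-0.0063,0,-0.001],[-0.0063,0,-0.0008],[-0.0064,0,-0.0007],[-0.0063,0,-0.0004],[-0.0064,0,-0.0003],[-0.0064,0,0],[-0.0063,0,0.0002],[-0.0064,0,0.0004],[-0.0063,0,0.0005],[-0.0064,0,0.0008],[-0.0063,0,0.001],[-0.0062,0,0.0012],[-0.0062,0,0.0013],[-0.0062,0,0.0016],[-0.0061,0,0.0018]],"roll":[0,0,0,0,0,0,0,0,0,0,0,0,0,0,0,0,0,0,0,0]}' >/dev/null; python3 ctl.py look
```

```text
theta -0.25 [-0.25  -0.251 -0.251 -0.249] [0.99 0.99 0.99 0.98]
theta -0.25 [-0.25  -0.251 -0.25  -0.249] [0.99 0.99 0.99 0.98]
t 39.08 Lcmd -0.297 Lmeas -0.296 z-arc 0.3 F [ 6.3 -0.5 -0.9] grip 20.3
```

```bash
python3 -m inch '{"jaw":[0.04,0.05,0.06,0.07,0.085,0.085,0.085,0.085],"linear":[[0,0,0],[0,0,0],[0,0,0],[0,0,0],[0,0,0],[0,0,0],[0,0,0],[0,0,0]],"roll":[0,0,0,0,0,0,0,0]}'; python3 ctl.py look
```

```text
clock: 40.08
tool_pos: [561.8, -88.3, 315.5]
eef_rot: [-180.0, -0.0, 78.0]
wrist_force: [-0.8, 0.4, 0.6]
finger_gap: 84.9
finger_force: 0.0
theta -0.251 [-0.26  -0.25  -0.25  -0.249] [0.88 0.99 0.99 0.98]
theta -0.251 [-0.26  -0.25  -0.25  -0.249] [0.88 0.99 0.99 0.98]
t 40.17 Lcmd -0.297 Lmeas -0.296 z-arc 1.2 F [ 0.7 -0.8 -0.2] grip 0.0
```

Knob released, no forces. I'll back straight up, take a final look and hand in.

```bash
python3 -m inch '{"jaw":[0.085,0.085,0.085,0.085,0.085,0.085,0.085,0.085,0.085,0.085,0.085,0.085],"linear":[[0,0,-0.01],[0,0,-0.015],[0,0,-0.015],[0,0,-0.015],[0,0,-0.015],[0,0,-0.015],[0,0,-0.015],[0,0,-0.015],[0,0,-0.01],[0,0,0],[0,0,0],[0,0,0]],"roll":[0,0,0,0,0,0,0,0,0,0,0,0]}'; python3 ctl.py look
```

```text
clock: 41.68
tool_pos: [561.7, -88.3, 439.9]
eef_rot: [-179.9, -0.0, 78.0]
wrist_force: [0.0, 0.1, 0.3]
finger_gap: 85.3
finger_force: 0.0
theta -0.25 [-0.249 -0.251 -0.25  -0.249] [1.   0.99 0.99 0.99]
theta -0.25 [-0.249 -0.251 -0.25  -0.249] [1.   0.99 0.99 0.99]
t 41.77 Lcmd -0.297 Lmeas -0.296 z-arc 125.8 F [1.  0.2 0.6] grip 0.0
```

View pics/raw.png

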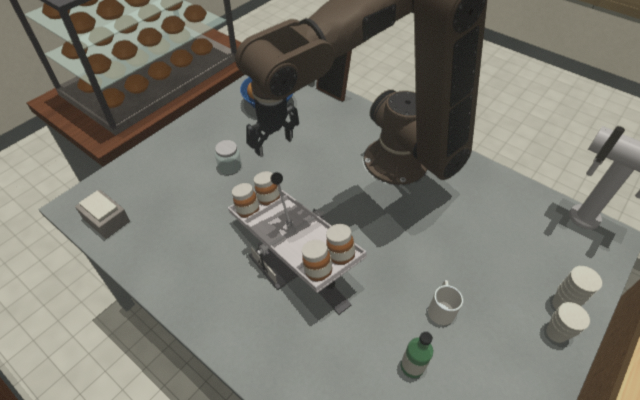

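The tray is back on its rest with the knob free at (277,179). The mug, bottle and sugar jar are untouched, and the gripper is clear.

```bash
python3 -c "
from workcell import arm
print(arm.hand_in())"
```

```text
the job is handed in; nothing more can be done
None
```

The tray was raised, held within about ±0.02 rad of level for roughly 9 s (by camera tracking, absolute level good to about 0.01 rad; I could not read the pointer marks), laid gently back on its rest and released, and the job is handed in.

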